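# Tighten the screw eye of a hanging rail with a bar

## Task

One of the two big screw eyes on the wooden rail is not fully tightened yet: its loop stands askew. Take the steel bar from its cradle, slide it through that eye's loop and use it as a lever to turn the eye clockwise (seen from above) until it is fully tight and its loop stands in line with the rail, then draw the bar out and lay it back in both supports of its cradle. Turn the eye with the bar only, never with the gripper, and leave everything else where it is.

Things in the scene. Friction and masses are not known exactly. Their poses are not given: they have to be found in the camera images.
- eye_loop (a point): Centre of the opening of the loose steel screw eye, the one of two identical eyes whose loop stands askew (45 to 72 deg) to the rail. Upright oval of 12 mm round bar: opening 24 mm wide, 36 mm tall, outside 48 x 60 mm. Point 80 mm above the worktop, on the eye's vertical turning axis. Axes turn with the eye: x level, along the hole, square to the loop's plane; y across the loop; z up
- eye (a joint): Turn of the loose eye in rad, growing clockwise seen from above (tightening). Starts between 0 and 0.45; hard stop at 1.25 = fully tight, loop's plane along the rail's length. Stiff: about 0.2 N m to turn; it stays where it is left. The bar has about 0.65 rad of free play each way in the loop before it turns the eye
- loose_eye: Washer under the loose eye (32 mm across, 3 mm thick) with the eye it carries. Origin on the rail's top on the eye's axis, 30 mm above the worktop; y axis along the rail, z up. It may be the left or the right one of the two eyes
- set_eye: The other, identical eye, already tight and immovable, its loop in line with the rail. Origin on its axis on the rail's top; y axis along the rail; 200 mm from the loose one
- rail: Light wooden rail, 90 mm wide (its x), 360 mm long (its y), 30 mm thick, clamped flat to the worktop by a low dark clamp at each end (they reach 207 mm from the middle, 38 mm high). Origin: centre of its underside. The eyes stand at y = +100 and -100 mm on its centre line
- bar: Loose plain round steel bar, 200 mm long, 16 mm in diameter, rounded ends, 0.3 kg. Origin at its middle on its axis; x along the bar. Either end may go first. Starts lying level in the cradle
- cradle: Fixed black cradle at the right: base plate 160 x 70 mm, 8 mm thick, with two open-topped V supports 12 mm thick at x = +60 and -60 mm (free between them); V mouths 40 mm wide, tips 54 mm high. Origin: centre of its underside; x along the resting bar, z up. A resting bar's axis is 45 mm above the origin, over y = 0, its middle near x = 0
- sanitiser: Bystander: white sanitiser bottle with a green cap, 60 mm across, 150 mm tall, beyond the rail. Origin: centre of its underside
- mug: Bystander: white mug, 80 mm across, 90 mm tall, handle at its own +y, beyond the rail. Origin: centre of its underside
- stapler: Bystander: black stapler, 130 mm long (own y), 36 mm wide, 43 mm tall, lying between the robot and the rail. Origin: centre of its underside
- punch: Bystander: grey and black two-hole punch, 70 x 110 mm, 42 mm tall, lying between the robot and the rail. Origin: centre of its underside
- tape_dispenser: Bystander: black tape dispenser, 60 x 150 mm, 91 mm tall, left of the rail. Origin: centre of its underside
- glue_stick: Bystander: white glue stick, 28 mm across, 95 mm tall, left of the rail. Origin: centre of its underside
Things that resemble listed ones, but are neither listed nor needed, are in the scene too. Of the things that look like the bar, the larger one is meant.

How it is judged:
By the outcome, as a careful person would: the job done as asked, in the order asked, and still so for the second after the job is handed in, with the robot touching nothing.
It also fails if it takes over 61 s, if anything falls off the work surface, if the arm or the gripper's body presses on something with over 40 N, if the wrist force passes 120 N, or if a joint passes its speed limit or range.

## Robot

A 7-joint arm with a two-finger parallel gripper is mounted at the origin on the work surface. World frame = base frame: x ahead of the robot, y to its left, z up, the work surface at z = 0. Lengths are in m, angles in degrees, forces in N, time in s.
With the tool pointing down it reaches from about 0.375 to 0.925 m from the base axis. Payload 3.1 kg.
Tool frame: the origin (TCP) lies at the very end of the fingers, on their centre line; the grasp point (between the pads) lies arm.hold_point_z behind it (arm.hold_point_z is the distance from the TCP to the grasp point, in m); z points along the fingers, x is the direction in which the jaws open and shut, and the axes are right-handed (so a half turn about z gives the same grasp; the last joint's range is limited). The gripper opens to 85 mm and grips with 20 to 120 N. Pads are 22 mm wide; open, the fingers measure 114 mm over their backs; the gripper's body (76 mm by 85 mm) begins 54 mm behind the grasp point. The pads swing forward as they close: fully open they stand 13 mm farther back than shut.
Start: joints at [59.771, 21.939, 2.515, 91.553, -1.026, 66.532, -2.859], TCP at [0.271, -0.591, 0.231] pointing down, gripper open.
Joint ranges: [-149.38, 149.38], [-23.57, 123.04], [-84.95, 90], [0, 143.3], [-89.99, 269.99], [3.08, 112.72], [-163.45, 163.45]. Speed limits (degrees/s): [159.86, 159.86, 180, 180, 180, 180, 180].

## Interface

Orientations are given as a 3x3 rotation matrix whose columns are the frame's x, y, z axes.
In Python, from cell import arm gives the robot as it stands. The module is installed in compiled form; this text tells all that it offers.
- The arm moves only by the tool servo_tool, never from a script. Its argument "motion" is a list of rows, each a list of 4 numbers: the shift along the tool's x, y, z in mm, then the turn about the tool's z in degrees. In form: [[x, y, z, twist], ...]. A call has 1 to 5 rows; each row shifts and turns the pose as measured when the row begins, along the tool's axes as they then stand; what a row does not reach is not made up. A row lasts 1/8 s, in which the tool goes at most 62.5 mm and 10.7 degrees, less where a joint would pass 70% of its speed; a pose out of reach is approached as far as the arm can. A call with a gripper value outside its range is refused whole. "grip" is the closure, from 0 (fully open) to 1 (shut), set as the call begins (left out, the last holds). The fingers move at their own pace and stop on an object; the grip force is fixed at half the most. Time passes only in rows, so rows that do not move let the fingers close. It gives the time, the measured TCP pose, the force and the opening at its end, in the units of the state.
- arm.state(): the state, without advancing time (a new reading comes with each control period).
- arm.snapshot(name): name is "side" or "top"; returns a dict with "image" (384x512x3 uint8, red, green, blue), "intrinsics" (3x3 intrinsics, pixels), "position" and "orientation" of the camera in the world. Camera axes: x right, y down, z forward; pixel columns grow to the right and rows downward; lengths in m; the calibration is good to about 2 mm. A picture is of the moment at which its call begins. There is no depth.
- arm.job_done(): hands the job in, once; it reports no verdict.
The state is a dict: "time_s": time; "joint_positions": joint angles; "qvel": joint speeds; "joint_efforts": joint torques, N m; "position": TCP position; "tcp_rot": TCP orientation; "contact_force": force on the tool from outside, world axes, zero at the start; "torque": the same for the moment, N m; "opening": finger opening in m.
Only numpy, scipy, OpenCV 4.12 (cv2) and the standard library are available. Lean on these libraries where they do the work, as an engineer would, in place of code of your own. Each camera call takes 0.05 s, during which the arm holds its last target.

## Working session

There is one attempt and no reset: what is moved stays moved. The work goes in short steps, Python scripts to look and compute and a tool call to move; the robot and the scene stay as the last step left them, time stands still between calls to the robot, and variables do not carry over. Pictures are saved under pics/ and viewed, and the job is handed in when it is done.

Besides the shell and the picture viewer there is one more tool, called after "Request:" as name(argument=value, ...) on one line, values as JSON. servo_tool: Moves the arm, as the interface text tells. Its arguments: {"type":"object","properties":{"motion":{"type":"array","items":{"type":"array","items":{"type":"number"}}},"grip":{"type":"number"}},"required":["motion"]}

```bash
mkdir -p pics; cat > h.py <<'E'
import numpy as np, cv2
from cell import arm
def snap(n,name):
    s=arm.snapshot(n); cv2.imwrite(f'pics/{name}.png',s['image'][:,:,::-1]); np.savez(f'pics/{name}.npz',**{k:np.array(v) for k,v in s.items()}); return s
def load(name): return dict(np.load(f'pics/{name}.npz'))
def ray(s,u,v):
    K=np.array(s['intrinsics']);R=np.array(s['orientation']);d=R@np.linalg.inv(K)@np.array([u,v,1.]);return np.array(s['position']),d
def onz(s,u,v,z):
    p,d=ray(s,u,v);return p+d*(z-p[2])/d[2]
def proj(s,P):
    K=np.array(s['intrinsics']);R=np.array(s['orientation']);c=R.T@(np.array(P)-np.array(s['position']));q=K@c;return q[:2]/q[2]
E
python3 - <<'E'
from h import *
import numpy as np
np.set_printoptions(precision=4,suppress=True)
for n in('side','top'):
    s=snap(n,n+'0'); print(n,s['intrinsics'],s['position'],s['orientation'])
st=arm.state(); print(st, arm.hold_point_z)
E
```

```text
side [[397.3242   0.     257.1829]
 [  0.     397.3242 194.7645]
 [  0.       0.       1.    ]] [0.0524 0.5177 0.7133] [[-0.7164 -0.4623  0.5224]
 [-0.6976  0.4759 -0.5356]
 [-0.001  -0.7482 -0.6635]]
top [[347.8452   0.     255.5993]
 [  0.     347.8452 194.0037]
 [  0.       0.       1.    ]] [ 0.3633 -0.0178  0.9292] [[ 0.1552 -0.9664  0.2049]
 [-0.9879 -0.151   0.0362]
 [-0.004  -0.208  -0.9781]]
{'time_s': 0.1, 'joint_positions': array([59.7722, 21.9886,  2.5116, 91.6407, -1.0271, 66.5335, -2.8592]), 'qvel': array([ 0.0814, -0.0771, -0.018 , -0.1979, -0.0303,  0.1289,  0.0667]), 'joint_efforts': array([  0.0028, -43.4728,   1.0296, -25.0455,   0.0109,   0.0054,
         0.    ]), 'position': array([ 0.2705, -0.5901,  0.23  ]), 'tcp_rot': array([[ 0.4167, -0.909 , -0.0011],
       [-0.909 , -0.4167,  0.0022],
       [-0.0024,  0.0001, -1.    ]]), 'contact_force': array([-0.2241, -0.11  , -0.4842]), 'torque': array([-0.0346,  0.0385, -0.0136]), 'opening': 0.08537304966874208} 0.0187
```

View pics/side0.png

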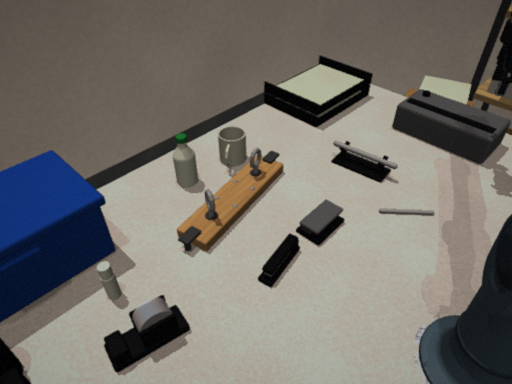

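View pics/top0.png

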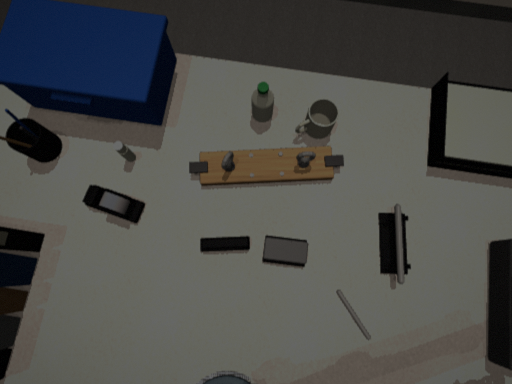

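```bash
python3 - <<'E'
from h import *
t=cv2.imread('pics/top0.png');s=cv2.imread('pics/side0.png')
def g(im): return np.clip(255*(im/255.)**0.6,0,255).astype(np.uint8)
a=cv2.resize(g(t[140:195,180:350]),None,fx=4.5,fy=4.5,interpolation=cv2.INTER_CUBIC)
b=cv2.resize(g(s[130:260,165:295]),(600,600),interpolation=cv2.INTER_CUBIC)
c=cv2.resize(g(t[195:345,325:425]),(400,600),interpolation=cv2.INTER_CUBIC)
d=cv2.resize(g(s[130:230,320:450]),(780,600),interpolation=cv2.INTER_CUBIC)
cv2.imwrite('pics/a.png',a);cv2.imwrite('pics/b.png',b);cv2.imwrite('pics/c.png',c);cv2.imwrite('pics/d.png',d)
E
```

```text
(no output)
```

View pics/a.png

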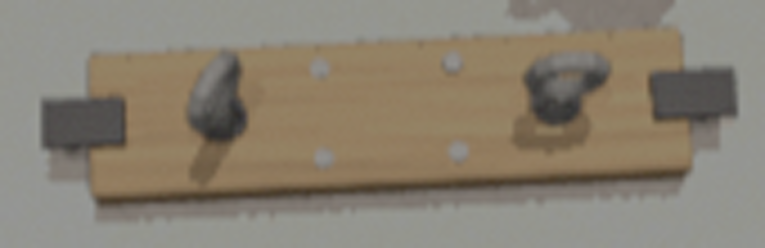

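View pics/b.png

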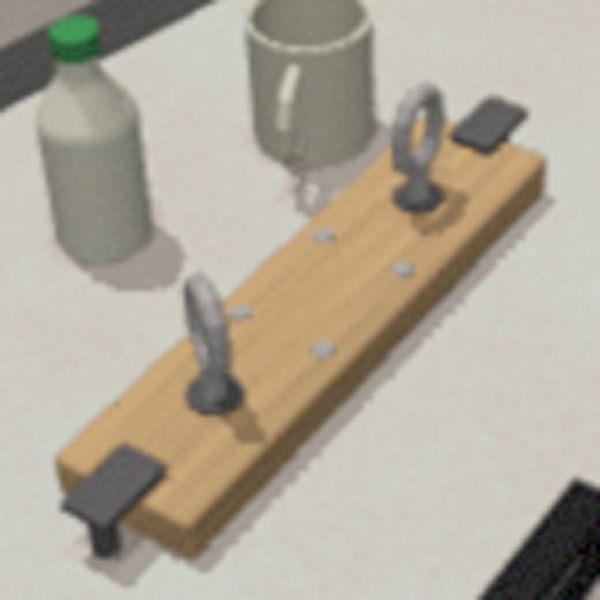

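View pics/c.png

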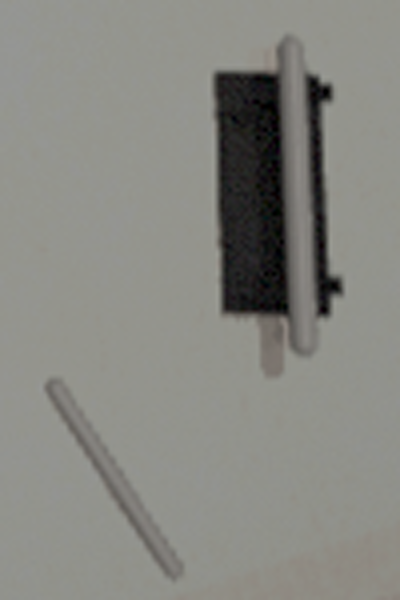

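View pics/d.png

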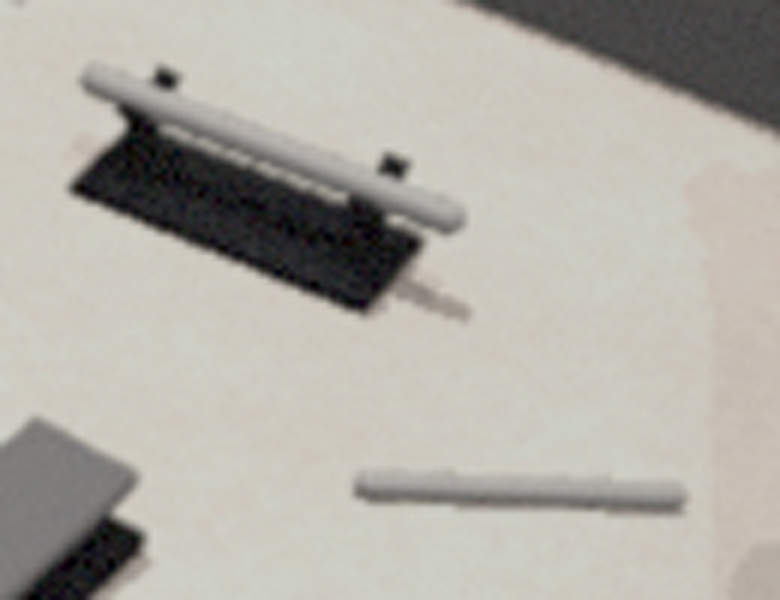

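```bash
python3 - <<'E'
from h import *
np.set_printoptions(precision=4,suppress=True)
t=load('top0');s=load('side0')
for nm,S in(('top',t),('side',s)):
    im=S['image'];hsv=cv2.cvtColor(im,cv2.COLOR_RGB2HSV)
    m=((hsv[...,0]>8)&(hsv[...,0]<24)&(hsv[...,1]>90)).astype(np.uint8)
    n,l,st,c=cv2.connectedComponentsWithStats(m)
    for i in range(1,n):
        if st[i,4]>150: print(nm,i,st[i],c[i])
    i=1+np.argmax(st[1:,4]); k=cv2.morphologyEx((l==i).astype(np.uint8),cv2.MORPH_CLOSE,np.ones((9,9)))
    cnt=max(cv2.findContours(k,0,2)[0],key=cv2.contourArea)
    q=cv2.approxPolyDP(cnt,4,True)[:,0]; print('rail poly',q.tolist())
    for p in q: print(p,onz(S,p[0]+0.,p[1]+0.,0.03))
# washers: top px from crop: (218,122)/4.5
for n,uv in(('looseT',(180+222/4.5,140+122/4.5)),('setT',(180+555/4.5,140+108/4.5))): print(n,onz(t,*uv,.033))
for n,uv in(('looseS',(165+215/600*130,130+393/600*130)),('setS',(165+418/600*130,130+194/600*130))): print(n,onz(s,*uv,.033))
b1=onz(t,397.5,205,.045);b2=onz(t,401.2,282.5,.045);print('bar top',b1,b2,np.linalg.norm(b1-b2))
c1=onz(s,320+85/6,130+78/6,.045);c2=onz(s,320+458/6,130+218/6,.045);print('bar side',c1,c2,np.linalg.norm(c1-c2))
r1=onz(t,325+53/4,195+385/4,.006);r2=onz(t,325+178/4,195+575/4,.006);print('rod',r1,r2,np.linalg.norm(r1-r2))
E
```

```text
top 57 [ 200  146  134   40 3760] [265.559  166.2404]
top 208 [  0 287  28  28 595] [ 11.4672 300.0941]
rail poly [[330, 147], [201, 152], [207, 171], [200, 172], [200, 182], [333, 176], [332, 166], [325, 165]]
[330 147] [ 0.712  -0.1641  0.03  ]
[201 152] [0.644 0.18  0.03 ]
[207 171] [0.5939 0.1541 0.03  ]
[200 172] [0.5883 0.1721 0.03  ]
[200 182] [0.5611 0.1669 0.03  ]
[333 176] [ 0.6321 -0.181   0.03  ]
[332 166] [ 0.6594 -0.1754  0.03  ]
[325 165] [ 0.6593 -0.1565  0.03  ]
side 13 [473  76  39  35 522] [491.1034  96.0977]
side 84 [ 177  156  106   95 3266] [230.7348 202.5416]
rail poly [[282, 164], [262, 156], [258, 165], [248, 162], [213, 195], [212, 203], [203, 204], [177, 229], [178, 235], [190, 233], [191, 242], [207, 250], [281, 172]]
[282 164] [ 0.6318 -0.1774  0.03  ]
[262 156] [ 0.6991 -0.1656  0.03  ]
[258 165] [ 0.6774 -0.1265  0.03  ]
[248 162] [ 0.7078 -0.1168  0.03  ]
[213 195] [0.6719 0.0465 0.03  ]
[212 203] [0.6506 0.0684 0.03  ]
[203 204] [0.6641 0.0866 0.03  ]
[177 229] [0.6413 0.1855 0.03  ]
[178 235] [0.6242 0.1956 0.03  ]
[190 233] [0.6091 0.1721 0.03  ]
[191 242] [0.5854 0.1881 0.03  ]
[207 250] [0.541  0.1781 0.03  ]
[281 172] [ 0.6095 -0.148   0.03  ]
looseT [0.613  0.0963 0.033 ]
setT [ 0.6521 -0.0983  0.033 ]
looseS [0.6156 0.0997 0.033 ]
setS [ 0.6572 -0.0961  0.033 ]
bar top [ 0.5764 -0.3509  0.045 ] [ 0.3839 -0.3737  0.045 ] 0.19385086560247952
bar side [ 0.5763 -0.3473  0.045 ] [ 0.386  -0.3737  0.045 ] 0.19216942453080949
rod [ 0.3381 -0.2321  0.006 ] [ 0.2365 -0.321   0.006 ] 0.13497051302963334
```

```bash
python3 - <<'E'
from h import *
np.set_printoptions(precision=4,suppress=True)
t=load('top0');s=load('side0')
e=np.array([.6143,.098,0])
def g(im): return np.clip(255*(im/255.)**0.6,0,255).astype(np.uint8)
def crop(S,u,v,w,h,k,name):
    im=S['image'][v:v+h,u:u+w,::-1]; im=cv2.resize(g(im),None,fx=k,fy=k,interpolation=cv2.INTER_CUBIC)
    for z in(.03,.05,.08,.11):
        p=proj(S,e+[0,0,z]);cv2.circle(im,(int((p[0]+.5-u)*k),int((p[1]+.5-v)*k)),3,(0,0,255),-1)
    # predicted points of the loop's two level extremes for several askews
    for a,c in((46,(255,0,0)),(59,(0,255,0)),(72,(0,255,255))):
        th=np.radians(101.4+a);d=np.array([np.cos(th),np.sin(th),0])
        for sg in(-1,1):
            p=proj(S,e+[0,0,.08]+sg*.024*d);cv2.circle(im,(int((p[0]+.5-u)*k),int((p[1]+.5-v)*k)),3,c,-1)
    cv2.imwrite(f'pics/{name}.png',im)
crop(t,208,140,50,50,12,'et');crop(s,188,180,45,50,12,'es')
for n,uv in(('sanS',(185,183)),('mugS',(232,160)),('stapT',(225,243)),('punT',(286,250))): 
    S=s if n[-1]=='S' else t; print(n,onz(S,*uv,0.0))
E
```

```text
sanS [0.7937 0.0471 0.    ]
mugS [ 0.7781 -0.1182  0.    ]
stapT [0.4142 0.0762 0.    ]
punT [ 0.4211 -0.0861  0.    ]
```

View pics/et.png

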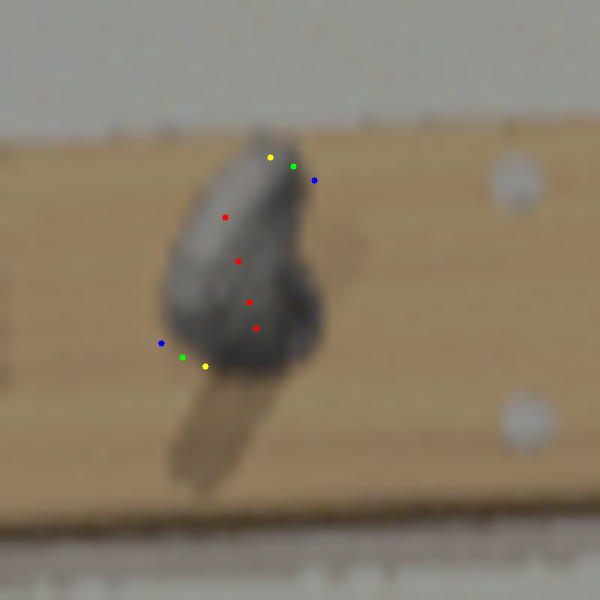

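View pics/es.png

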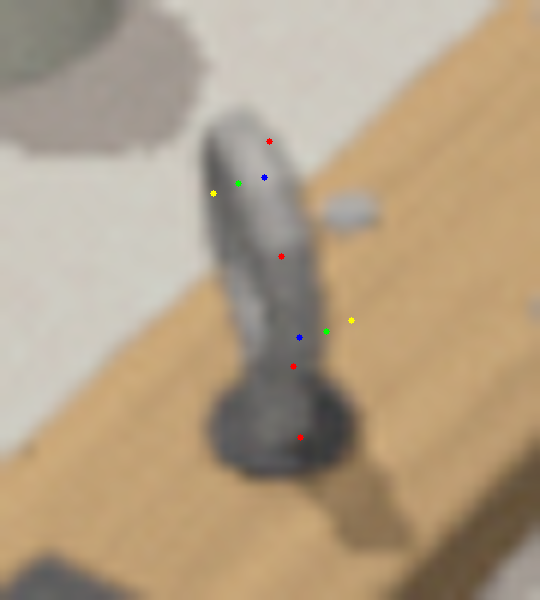

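```bash
cat >> h.py <<'E'
np.set_printoptions(precision=4,suppress=True)
def yaw(R): return np.degrees(np.arctan2(R[1,0],R[0,0]))
def plan(P,Y,n,st=None):
    """n equal rows from the measured pose to TCP P with jaw-x yaw Y"""
    st=st or arm.state(); p=np.array(st['position']);R=np.array(st['tcp_rot']);y0=yaw(R)
    dy=(Y-y0+180)%360-180; rows=[]
    from scipy.spatial.transform import Rotation as Ro
    d=(np.array(P)-p)/n
    for i in range(n):
        Ri=R@Ro.from_euler('z',-dy*i/n,degrees=True).as_matrix()
        rows.append([round(float(x),1) for x in 1000*(Ri.T@d)]+[round(-dy/n,1)])
    return rows
def show():
    s=arm.state();print('t',s['time_s'],'p',s['position'],'yaw',round(yaw(s['tcp_rot']),2),'z',s['tcp_rot'][:,2],'q',s['joint_positions'],'F',s['contact_force'],'M',s['torque'],'op',s['opening'])
E
python3 -c "
from h import *
show()
for r in plan([.446,-.3655,.12],-82.7,6): print(r)"
```

```text
t 0.1 p [ 0.2705 -0.5901  0.23  ] yaw -65.37 z [-0.0011  0.0022 -1.    ] q [59.7722 21.9886  2.5116 91.6407 -1.0271 66.5335 -2.8592] F [-0.2241 -0.11   -0.4842] M [-0.0346  0.0385 -0.0136] op 0.08537304966874208
[-21.8, -42.2, 18.4, np.float64(2.9)]
[-23.9, -41.0, 18.4, np.float64(2.9)]
[-25.9, -39.8, 18.4, np.float64(2.9)]
[-27.9, -38.4, 18.4, np.float64(2.9)]
[-29.8, -37.0, 18.4, np.float64(2.9)]
[-31.6, -35.4, 18.4, np.float64(2.9)]
```

Request:
servo_tool(motion=[[-22, -42, 18, 3], [-24, -41, 18, 3], [-26, -40, 18, 3], [-28, -38, 18, 3], [-30, -37, 18, 3]], grip=0)

```text
time_s: 0.72
position: [0.4159, -0.405, 0.1364]
tcp_rot: [[0.145, -0.989, -0.004], [-0.989, -0.145, -0.002], [0.001, 0.004, -1.0]]
contact_force: [0.7, -0.6, -0.3]
opening: 0.0857
```

```bash
python3 -c "
from h import *
show()
for r in plan([.446,-.3655,.11],-82.7,3): print(r)"
```

```text
t 0.725 p [ 0.4159 -0.405   0.1364] yaw -81.64 z [-0.0036 -0.0018 -1.    ] q [ 40.771   20.4845  -0.8606 105.9242   0.6332  53.6865 -42.047 ] F [ 0.7349 -0.5731 -0.327 ] M [ 0.0342 -0.0664  0.0144] op 0.08567408411191293
[-11.6, -11.9, 8.8, np.float64(0.4)]
[-11.6, -11.8, 8.8, np.float64(0.4)]
[-11.7, -11.7, 8.8, np.float64(0.4)]
```

Request:
servo_tool(motion=[[-12, -12, 9, 1], [-12, -12, 9, 0], [-12, -12, 9, 0], [0, 0, 0, 0]])

```text
time_s: 1.23
position: [0.4495, -0.3556, 0.1048]
tcp_rot: [[0.137, -0.991, -0.007], [-0.991, -0.137, 0.004], [-0.005, 0.006, -1.0]]
contact_force: [0.4, 0.6, 0.7]
opening: 0.0853
```

```bash
python3 -c "
from h import *
show()
snap('top','t1');S=snap('side','s1')
for n in('t1','s1'):
    im=load(n)['image'][:,:,::-1];im=im[170:300,340:470] if n[0]=='t' else im[100:230,310:440]
    cv2.imwrite('pics/z'+n+'.png',cv2.resize(np.clip(255*(im/255.)**.6,0,255).astype(np.uint8),(590,590),interpolation=cv2.INTER_CUBIC))
for r in plan([.446,-.3655,.026],-82.7,3): print(r)"
```

```text
t 1.225 p [ 0.4495 -0.3556  0.1048] yaw -82.12 z [-0.0071  0.0045 -1.    ] q [ 36.0808  22.4198  -2.2319 107.6573   1.122   50.4235 -48.8282] F [0.373  0.5608 0.7268] M [-0.0314 -0.0147  0.0325] op 0.08529718537646595
[2.4, 1.0, 26.6, np.float64(0.1)]
[2.4, 1.0, 26.6, np.float64(0.1)]
[2.4, 1.0, 26.6, np.float64(0.1)]
```

View pics/zt1.png

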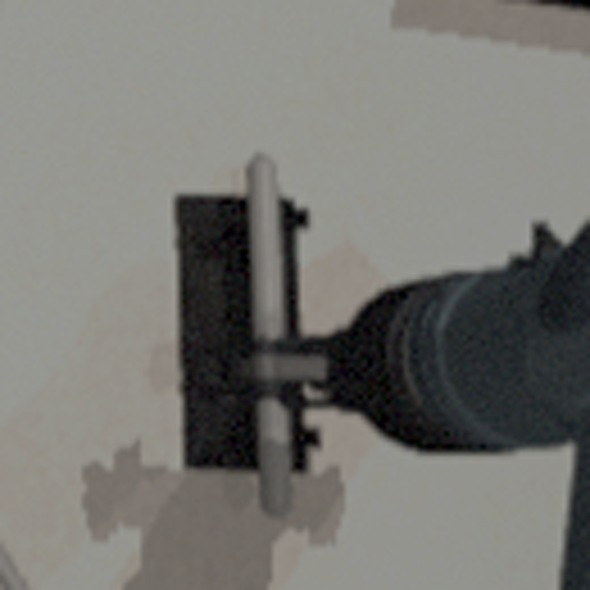

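View pics/zs1.png

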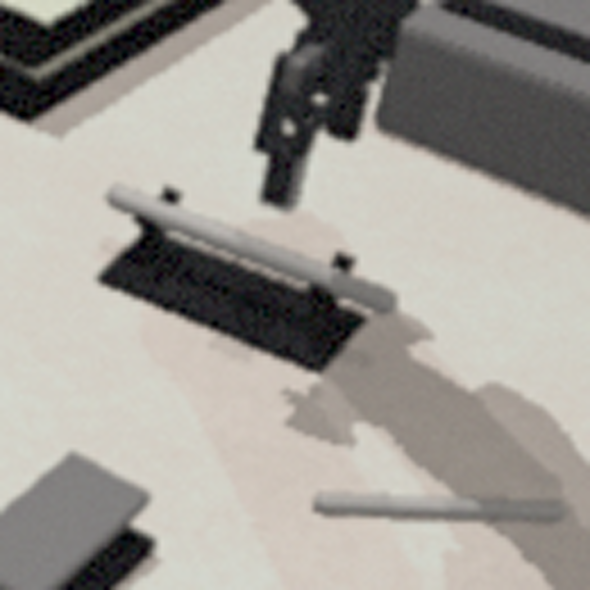

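Request:
servo_tool(motion=[[8, 3, 20, 0], [1, 1, 20, 0], [0, 0, 15, 0], [0, 0, 10, 0], [0, 0, 0, 0]])

```text
time_s: 1.95
position: [0.4415, -0.3751, 0.0372]
tcp_rot: [[0.125, -0.992, -0.007], [-0.992, -0.125, -0.002], [0.001, 0.007, -1.0]]
contact_force: [1.5, 0.5, 0.4]
opening: 0.0854
```

```bash
python3 -c "
from h import *
show()
for r in plan([.446,-.3655,.027],-82.7,2): print(r)"
```

```text
t 1.95 p [ 0.4415 -0.3751  0.0372] yaw -82.84 z [-0.007  -0.0021 -1.    ] q [ 37.3025  28.5502  -1.4722 108.564    1.5171  43.1547 -47.9461] F [1.525  0.5363 0.3711] M [-0.0194 -0.0066 -0.0052] op 0.08540966716281087
[-4.5, -2.9, 5.1, np.float64(-0.1)]
[-4.5, -2.9, 5.1, np.float64(-0.1)]
```

Request:
servo_tool(motion=[[-5, -2, 5, 0], [-2, -1, 4, 0], [0, 0, 0, 0], [0, 0, 0, 0]])

```text
time_s: 2.45
position: [0.4454, -0.3675, 0.029]
tcp_rot: [[0.126, -0.992, -0.004], [-0.992, -0.126, -0.004], [0.003, 0.005, -1.0]]
contact_force: [-0.5, 0.3, -0.1]
opening: 0.0851
```

```bash
python3 -c "
from h import *
show()
for r in plan([.446,-.3655,.027],-82.7,1): print(r)"
```

```text
t 2.45 p [ 0.4454 -0.3675  0.029 ] yaw -82.77 z [-0.0042 -0.0036 -1.    ] q [ 36.5752  29.0514  -1.5895 109.0836   1.6153  41.9641 -48.7907] F [-0.534   0.3043 -0.056 ] M [-0.0289  0.0281 -0.0546] op 0.08513877040341737
[-1.9, -0.9, 2.0, np.float64(-0.1)]
```

Request:
servo_tool(motion=[[-1.5, 0, 2, 0], [0, 0, 0, 0], [0, 0, 0, 0], [0, 0, 0, 0], [0, 0, 0, 0]], grip=1)

```text
time_s: 3.08
position: [0.4454, -0.3655, 0.0277]
tcp_rot: [[0.125, -0.992, -0.004], [-0.992, -0.125, -0.003], [0.002, 0.004, -1.0]]
contact_force: [-0.8, 0.3, 1.3]
opening: 0.0139
```

Request:
servo_tool(motion=[[0, 0, 0, 0], [0, 0, 0, 0], [0, 0, 0, 0]])

```text
time_s: 3.45
position: [0.4454, -0.3655, 0.0277]
tcp_rot: [[0.125, -0.992, -0.004], [-0.992, -0.125, -0.003], [0.002, 0.004, -1.0]]
contact_force: [-0.3, 0.4, -0.1]
opening: 0.0141
```

```bash
python3 -c "
from h import *
show()"
```

```text
t 3.45 p [ 0.4454 -0.3655  0.0277] yaw -82.85 z [-0.0038 -0.0028 -1.    ] q [ 36.4746  29.0798  -1.6244 109.2572   1.5722  41.768  -48.9647] F [-0.3109  0.4034 -0.1086] M [ 0.0933  0.0562 -0.0659] op 0.014143591597899881
```

Request:
servo_tool(motion=[[0, 0, -10, 0], [0, 0, -25, 0], [0, 0, -40, 0], [0, 0, -30, 0], [0, 0, -10, 0]])

```text
time_s: 4.08
position: [0.4418, -0.3636, 0.1429]
tcp_rot: [[0.126, -0.992, -0.013], [-0.992, -0.126, 0.001], [-0.003, 0.013, -1.0]]
contact_force: [-0.1, -0.5, -3.2]
opening: 0.014
```

```bash
python3 -c "
from h import *
show()
snap('top','t2');S=snap('side','s2')
for n in('t2','s2'):
    im=load(n)['image'][:,:,::-1];im=im[130:300,320:490] if n[0]=='t' else im[70:240,290:460]
    cv2.imwrite('pics/z'+n+'.png',cv2.resize(np.clip(255*(im/255.)**.6,0,255).astype(np.uint8),(590,590),interpolation=cv2.INTER_CUBIC))
for r in plan([.5528,-.059,.2],-22,7): print(r)"
```

```text
t 4.075 p [ 0.4418 -0.3636  0.1429] yaw -82.75 z [-0.0129  0.0014 -0.9999] q [ 36.5362  19.534   -1.6825 106.3533   1.1269  54.777  -48.4564] F [-0.1369 -0.4933 -3.218 ] M [-0.0604  0.0508  0.0034] op 0.013985921010217717
[-41.2, -21.1, -8.4, np.float64(-8.7)]
[-37.5, -27.1, -8.4, np.float64(-8.7)]
[-33.0, -32.4, -8.4, np.float64(-8.7)]
[-27.7, -37.1, -8.4, np.float64(-8.7)]
[-21.8, -40.8, -8.4, np.float64(-8.7)]
[-15.4, -43.6, -8.4, np.float64(-8.7)]
[-8.6, -45.5, -8.4, np.float64(-8.7)]
```

View pics/zs2.png

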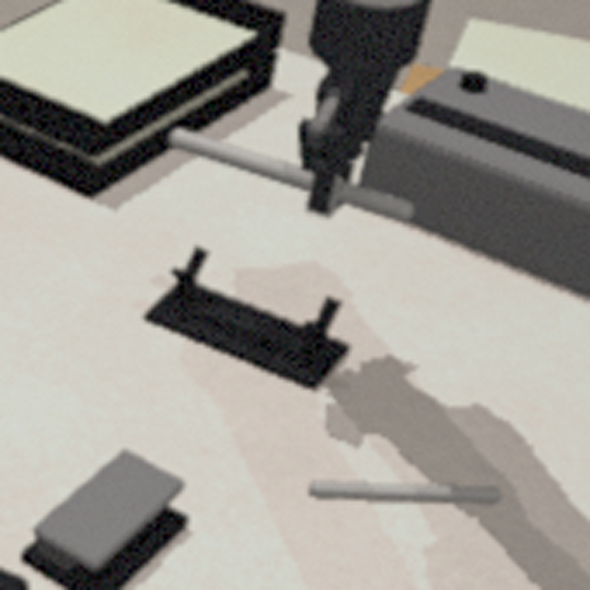

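View pics/zt2.png

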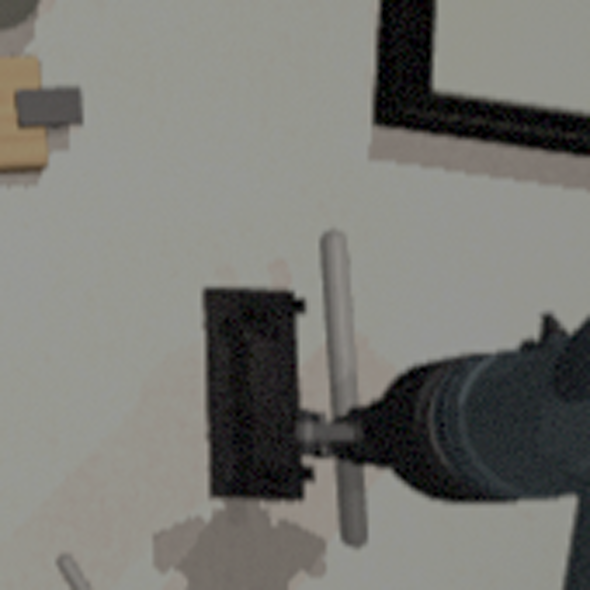

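Request:
servo_tool(motion=[[-35, -18, -12, -9], [-38, -27, -12, -9], [-33, -32, -12, -9], [-28, -37, -12, -9], [-22, -41, -10, -9]])

```text
time_s: 4.8
position: [0.5072, -0.149, 0.19]
tcp_rot: [[0.798, -0.602, -0.032], [-0.602, -0.799, 0.006], [-0.029, 0.014, -0.999]]
contact_force: [1.0, -1.1, -2.3]
opening: 0.0138
```

```bash
python3 -c "
from h import *
show()
for r in plan([.5528,-.059,.2],-22,3): print(r)"
```

```text
t 4.8 p [ 0.5072 -0.149   0.19  ] yaw -37.01 z [-0.0315  0.006  -0.9995] q [ 25.8293  13.3837 -15.718  108.5582   4.1213  60.4474 -28.6344] F [ 0.9538 -1.1387 -2.2691] M [-0.0767 -0.0989 -0.0536] op 0.013848262473187357
[-6.0, -33.0, -3.6, np.float64(-5.0)]
[-3.1, -33.4, -3.6, np.float64(-5.0)]
[-0.2, -33.6, -3.6, np.float64(-5.0)]
```

Request:
servo_tool(motion=[[-6, -27, 0, -5], [-3, -27, 0, -5], [0, -22, 0, -3], [0, -6, 0, 0], [0, 0, 0, 0]])

```text
time_s: 5.42
position: [0.5424, -0.0693, 0.1844]
tcp_rot: [[0.918, -0.394, -0.039], [-0.395, -0.919, 0.007], [-0.038, 0.009, -0.999]]
contact_force: [-0.4, -0.0, -3.4]
opening: 0.014
```

```bash
python3 -c "
from h import *
show()
for r in plan([.5528,-.059,.062],-22,6): print(r)"
```

```text
t 5.425 p [ 0.5424 -0.0693  0.1844] yaw -23.26 z [-0.0389  0.0067 -0.9992] q [ 20.5283  16.369  -20.1375 105.926    5.976   61.0343 -25.2143] F [-0.3719 -0.0065 -3.3756] M [-0.1301 -0.0462  0.0063] op 0.0139518522697307
[1.7, -2.5, 20.3, np.float64(-0.2)]
[1.7, -2.4, 20.3, np.float64(-0.2)]
[1.7, -2.4, 20.3, np.float64(-0.2)]
[1.7, -2.4, 20.3, np.float64(-0.2)]
[1.7, -2.4, 20.3, np.float64(-0.2)]
[1.7, -2.4, 20.3, np.float64(-0.2)]
```

Request:
servo_tool(motion=[[2, -1, 22, 0], [2, -1, 24, 0], [1, -1, 24, 0], [1, -1, 20, 0], [0, 0, 12, 0]])

```text
time_s: 6.05
position: [0.546, -0.079, 0.0809]
tcp_rot: [[0.912, -0.41, -0.036], [-0.41, -0.912, -0.001], [-0.033, 0.015, -0.999]]
contact_force: [-0.4, 0.1, -2.3]
opening: 0.0141
```

Request:
servo_tool(motion=[[0, 0, 0, 0], [0, 0, 0, 0]])

```text
time_s: 6.3
position: [0.5454, -0.081, 0.0806]
tcp_rot: [[0.91, -0.412, -0.037], [-0.413, -0.911, -0.001], [-0.034, 0.017, -0.999]]
contact_force: [-0.3, -0.6, -2.5]
opening: 0.0142
```

```bash
cat > look.py <<'E'
from h import *
import sys
def look(k,u0=190,v0=120,u1=180,v1=150,marks=[]):
    for n,u,v,w in(('top',u0,v0,110),('side',u1,v1,110)):
        S=snap(n,n+k);im=S['image'][v:v+w,u:u+w,::-1];im=cv2.resize(np.clip(255*(im/255.)**.6,0,255).astype(np.uint8),(594,594),interpolation=cv2.INTER_CUBIC)
        for P in marks:
            p=proj(S,P);cv2.circle(im,(int((p[0]+.5-u)*5.4),int((p[1]+.5-v)*5.4)),3,(0,0,255),-1)
        cv2.imwrite(f'pics/{n}{k}z.png',im)
E
python3 -c "
from look import *
show()
look('3',marks=[[.6165,.0985,.08]])
for r in plan([.5528,-.059,.0627],-22,2): print(r)"
```

```text
t 6.3 p [ 0.5454 -0.081   0.0806] yaw -24.38 z [-0.0375 -0.0014 -0.9993] q [ 19.3903  24.4684 -18.2161 109.4091   9.9938  49.8077 -28.424 ] F [-0.2616 -0.6043 -2.5214] M [-0.0044 -0.0153  0.0063] op 0.014194158662526457
[-0.8, -11.6, 8.9, np.float64(-1.2)]
[-0.6, -11.6, 8.9, np.float64(-1.2)]
```

View pics/top3z.png

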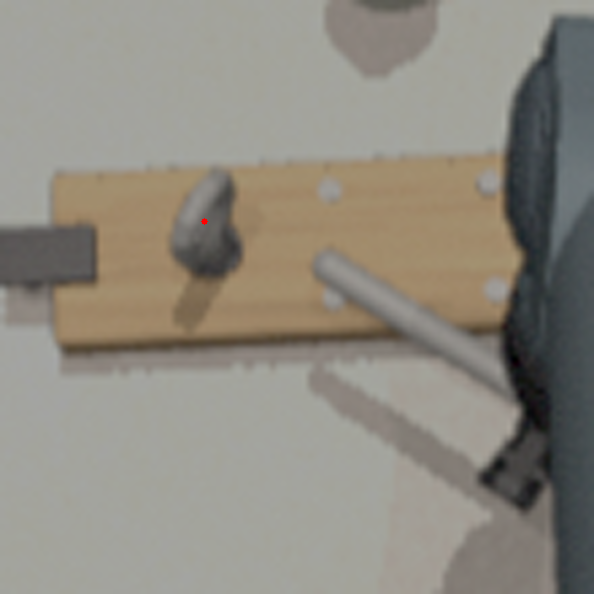

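View pics/side3z.png

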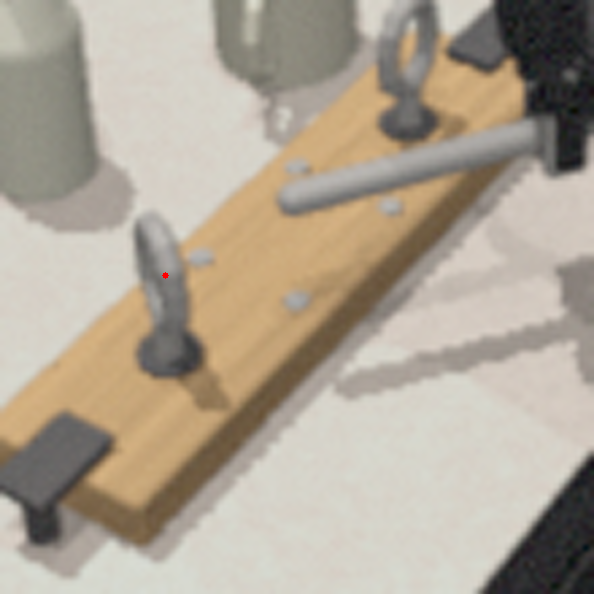

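```bash
cat >> h.py <<'E'
def tri(a,ua,b,ub):
    p,d=ray(a,*ua);q,e=ray(b,*ub);M=np.c_[d,-e];x=np.linalg.lstsq(M,q-p,rcond=None)[0];A=p+d*x[0];B=q+e*x[1];return (A+B)/2,np.linalg.norm(A-B)
E
python3 -c "
from h import *
t=load('top3');s=load('side3')
# centre of rounded tip
print(tri(t,(190+328/5.4-.5,120+265/5.4-.5),s,(180+296/5.4-.5,150+198/5.4-.5)))
st=arm.state();R=st['tcp_rot'];p=st['position']
g=p-R[:,2]*.0173
for L in(.125,.127,.135): print(L,g-R[:,1]*L)
# bar axis points from both views: near the gripper
print('line pt side/top at z', onz(t,190+480/5.4-.5,120+365/5.4-.5,.098),onz(s,180+500/5.4-.5,150+142/5.4-.5,.098))
# loop: top & centre
print(tri(t,(190+204/5.4-.5,120+221/5.4-.5),s,(180+165/5.4-.5,150+275/5.4-.5)))
print('looptop', tri(t,(190+205/5.4,120+195/5.4),s,(180+152/5.4,150+218/5.4)))
"
```

```text
(array([0.5992, 0.036 , 0.0968]), np.float64(0.0006448540478657359))
0.125 [0.5976 0.0331 0.096 ]
0.127 [0.5984 0.035  0.0959]
0.135 [0.6017 0.0423 0.0958]
line pt side/top at z [ 0.5632 -0.0396  0.098 ] [ 0.5597 -0.0552  0.098 ]
(array([0.6166, 0.0986, 0.0802]), np.float64(0.0003166199238237306))
looptop (array([0.6211, 0.0961, 0.1068]), np.float64(0.0030755219600533453))
```

Request:
servo_tool(motion=[[0, -7, 7, -1], [0, -6, 6, -1], [0, -4, 4, 0], [0, 0, 0, 0], [0, 0, 0, 0]])

```text
time_s: 7.02
position: [0.5533, -0.0628, 0.0635]
tcp_rot: [[0.926, -0.376, -0.035], [-0.376, -0.927, -0.001], [-0.032, 0.014, -0.999]]
contact_force: [0.2, 0.4, -2.0]
opening: 0.0141
```

```bash
python3 -c "
from look import *
show()
for r in plan([.5528,-.059,.0627],-22,1): print(r)
st=arm.state();R=st['tcp_rot'];p=st['position']
g=p-R[:,2]*.0173; e=np.array([.6165,.0985,.08]); d=-R[:,1]
v=e-g; a=v@d; print('along',a,'miss',v-a*d, 'tip gap',a-.135,'bar ang',np.degrees(np.arctan2(d[1],d[0])))
look('4',marks=[[.6165,.0985,.08]]+[g+d*x for x in(.1,.12,.135)])"
```

```text
t 7.025 p [ 0.5533 -0.0628  0.0635] yaw -22.11 z [-0.0347 -0.0011 -0.9994] q [ 17.745   26.4494 -18.6125 109.1423  11.1217  48.1625 -28.8872] F [ 0.184   0.4495 -1.9891] M [-0.0923 -0.0546 -0.0364] op 0.014121428861874305
[-1.9, -3.4, 0.8, np.float64(-0.1)]
along 0.17299316200048043 miss [-0.0024  0.001   0.0016] tip gap 0.03799316200048042 bar ang 67.91722475748323
```

View pics/top4z.png

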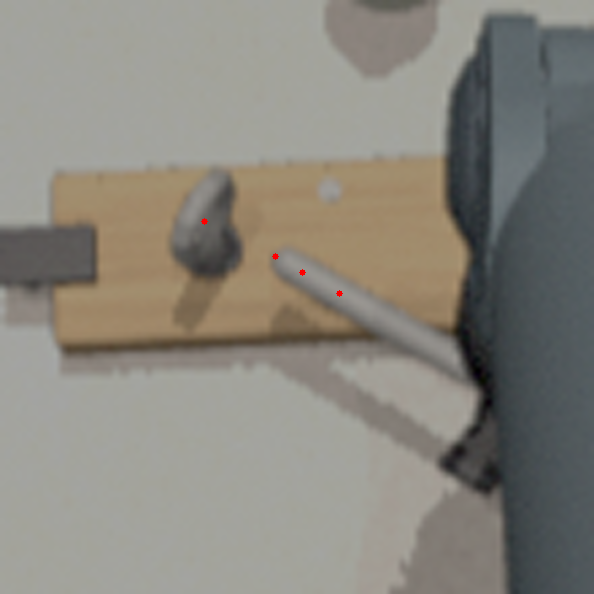

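View pics/side4z.png

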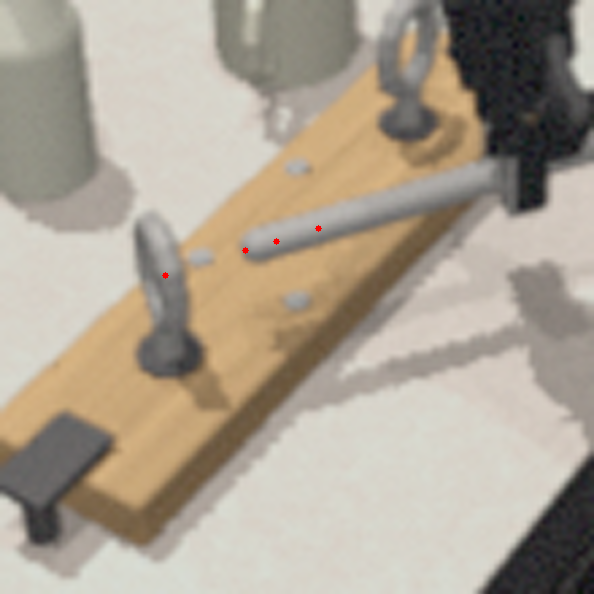

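Request:
servo_tool(motion=[[-1.5, -4, 0, 0], [-1, -6, 0, 0], [0, -6, 0, 0], [0, -4, 0, 0], [0, 0, 0, 0]])

```text
time_s: 7.75
position: [0.5593, -0.0419, 0.0639]
tcp_rot: [[0.926, -0.376, -0.033], [-0.376, -0.926, -0.001], [-0.031, 0.013, -0.999]]
contact_force: [-0.1, -0.4, -3.2]
opening: 0.0139
```

```bash
cat > st.py <<'E'
from look import *
import sys
show()
st=arm.state();R=st['tcp_rot'];p=st['position']
g=p-R[:,2]*.0173; e=np.array([.6165,.0985,.08]); d=-R[:,1]
v=e-g; a=v@d; m=v-a*d; print('along',a,'miss tool mm',1000*R.T@m, 'tip gap',a-.135,'bar ang',np.degrees(np.arctan2(d[1],d[0])))
if len(sys.argv)>1: look(sys.argv[1],marks=[e]+[g+d*x for x in(.1,.135)])
E
python3 st.py 5
```

```text
t 7.75 p [ 0.5593 -0.0419  0.0639] yaw -22.12 z [-0.0335 -0.001  -0.9994] q [ 15.8405  26.7806 -18.9321 108.6146  11.2943  48.3616 -31.1333] F [-0.1384 -0.4127 -3.2262] M [-0.0929 -0.0036 -0.0055] op 0.013938151623811743
along 0.15137856033494773 miss tool mm [-0.3333 -0.     -0.8363] tip gap 0.016378560334947723 bar ang 67.90574015134916
```

View pics/top5z.png

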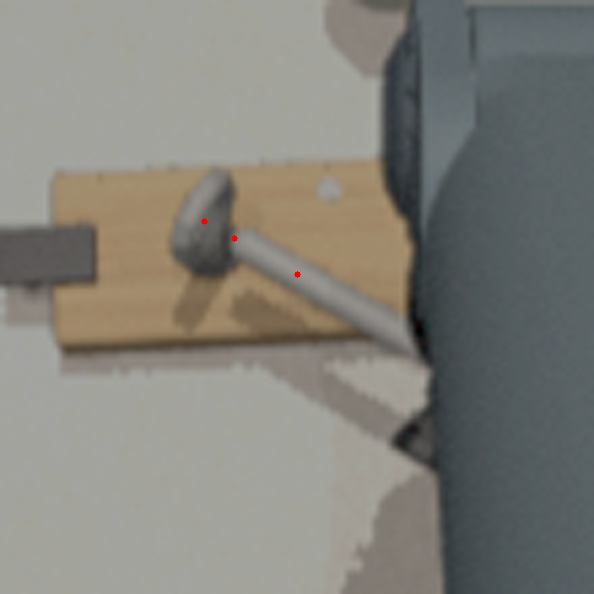

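View pics/side5z.png

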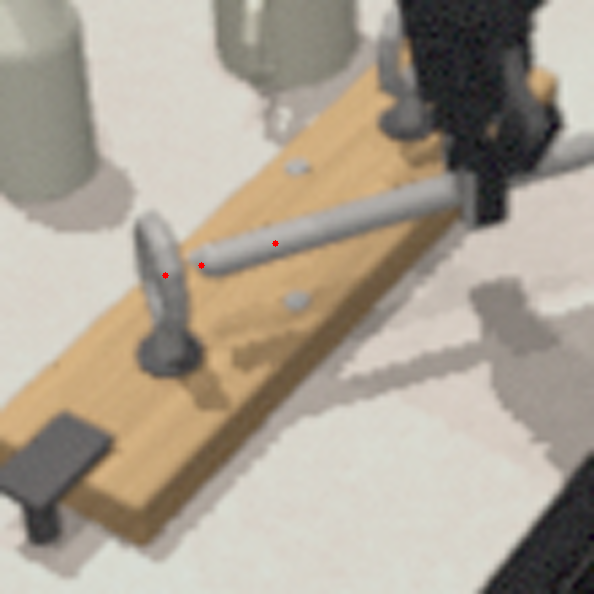

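Request:
servo_tool(motion=[[0, -5, 0, 0], [0, -6, 0, 0], [0, -6, 0, 0], [0, -5, 0, 0], [0, 0, 0, 0]])

```text
time_s: 8.48
position: [0.5679, -0.0208, 0.0634]
tcp_rot: [[0.926, -0.377, -0.034], [-0.377, -0.926, -0.001], [-0.031, 0.014, -0.999]]
contact_force: [0.1, 0.0, -1.9]
opening: 0.0137
```

```bash
python3 st.py 6
```

```text
t 8.475 p [ 0.5679 -0.0208  0.0634] yaw -22.18 z [-0.0338 -0.0012 -0.9994] q [ 13.8018  27.5348 -19.1396 107.5497  11.559   48.7726 -33.4478] F [ 0.0535  0.044  -1.89  ] M [-0.079   0.0053 -0.0263] op 0.013724382311533017
along 0.12859244454270685 miss tool mm [-0.591   0.     -1.0463] tip gap -0.006407555457293157 bar ang 67.8413022170536
```

View pics/side6z.png

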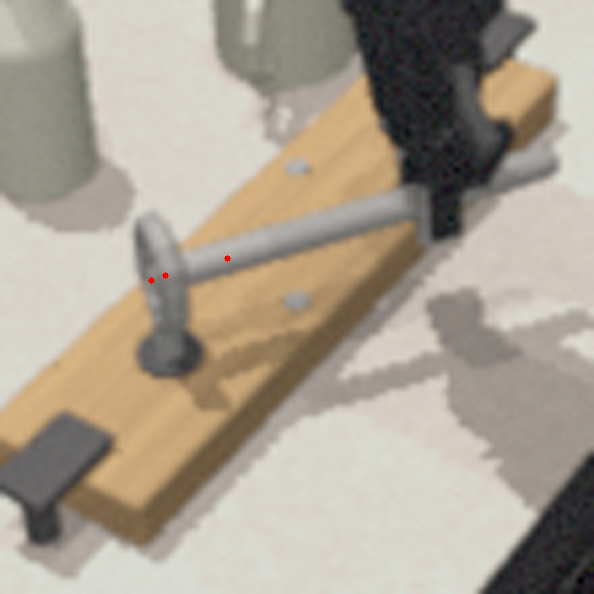

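View pics/top6z.png

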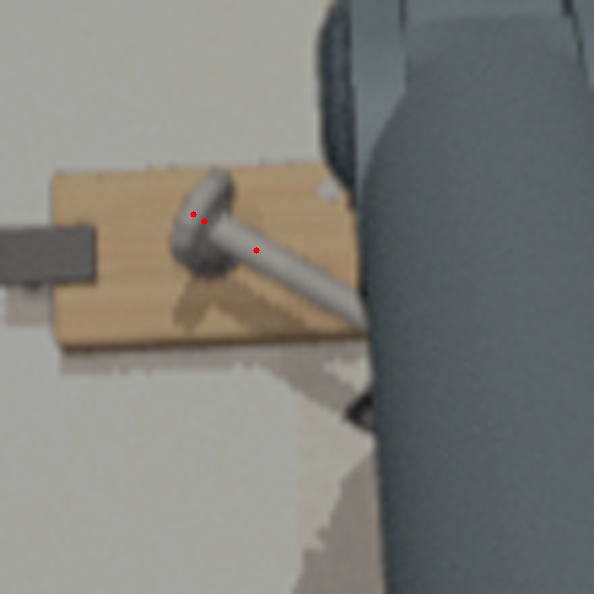

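Request:
servo_tool(motion=[[0, -8, -0.5, 0], [-0.5, -10, 0, 0], [0, -10, 0, 0], [0, -10, 0, 0], [0, -5, 0, 0]])

```text
time_s: 9.2
position: [0.5845, 0.021, 0.0632]
tcp_rot: [[0.925, -0.378, -0.034], [-0.379, -0.926, -0.001], [-0.031, 0.014, -0.999]]
contact_force: [-0.4, -0.2, -3.3]
opening: 0.0142
```

```bash
python3 st.py 7
```

```text
t 9.2 p [0.5845 0.021  0.0632] yaw -22.27 z [-0.0341 -0.0014 -0.9994] q [  9.8564  29.1046 -19.4973 105.173   12.0493  49.741  -37.759 ] F [-0.37   -0.2437 -3.2948] M [-0.0998 -0.0144  0.0097] op 0.014185483860513168
along 0.08356762949884787 miss tool mm [-0.3008 -0.     -0.6913] tip gap -0.05143237050115214 bar ang 67.7584740849618
```

View pics/side7z.png

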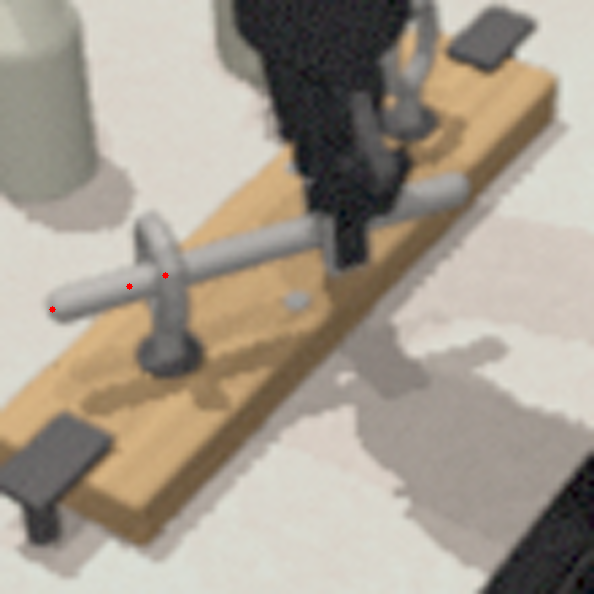

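View pics/top7z.png

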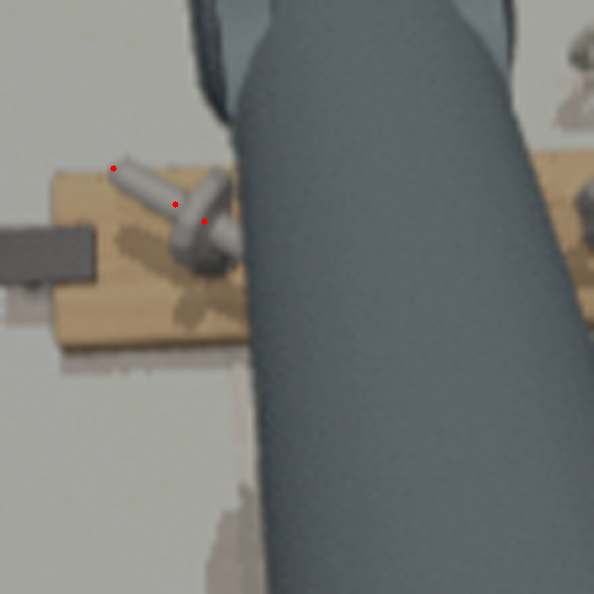

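Request:
servo_tool(motion=[[-10, -0.5, 0, 7], [-11.7, -0.8, 0, 8], [-11.7, -0.8, 0, 8], [-5, 0, 0, 3], [0, 0, 0, 0]])

```text
time_s: 9.93
position: [0.5518, 0.041, 0.0639]
tcp_rot: [[0.653, -0.757, -0.036], [-0.757, -0.653, -0.003], [-0.021, 0.029, -0.999]]
contact_force: [0.5, -0.4, -2.4]
opening: 0.0138
```

```bash
python3 st.py
```

```text
t 9.925 p [0.5518 0.041  0.0639] yaw -49.26 z [-0.036  -0.0032 -0.9993] q [  3.8174  25.6677 -14.5801 109.7211   8.2602  47.7094 -64.419 ] F [ 0.4654 -0.3628 -2.4431] M [-0.0748 -0.0057 -0.0121] op 0.0137906759164731
along 0.0860727241847082 miss tool mm [-1.6522 -0.     -1.3305] tip gap -0.04892727581529181 bar ang 40.77840920632786
```

Request:
servo_tool(motion=[[-11.5, -0.5, 0, 7], [-12, -0.8, 0, 8], [-11.7, -0.8, 0, 8], [-5, 0, 0, 3], [0, 0, 0, 0]])

```text
time_s: 10.55
position: [0.5333, 0.0766, 0.0646]
tcp_rot: [[0.249, -0.968, -0.035], [-0.969, -0.249, -0.003], [-0.006, 0.035, -0.999]]
contact_force: [0.7, 1.1, -3.3]
opening: 0.0142
```

```bash
python3 st.py 8
```

```text
t 10.55 p [0.5333 0.0766 0.0646] yaw -75.61 z [-0.0352 -0.0029 -0.9994] q [ -3.7745  23.8895 -10.102  111.9313   5.2014  46.6337 -92.3406] F [ 0.7059  1.0607 -3.2878] M [0.1132 0.1059 0.1767] op 0.014222059486723396
along 0.08544844235933183 miss tool mm [-0.6494  0.     -1.0527] tip gap -0.04955155764066818 bar ang 14.406149170373366
```

View pics/side8z.png

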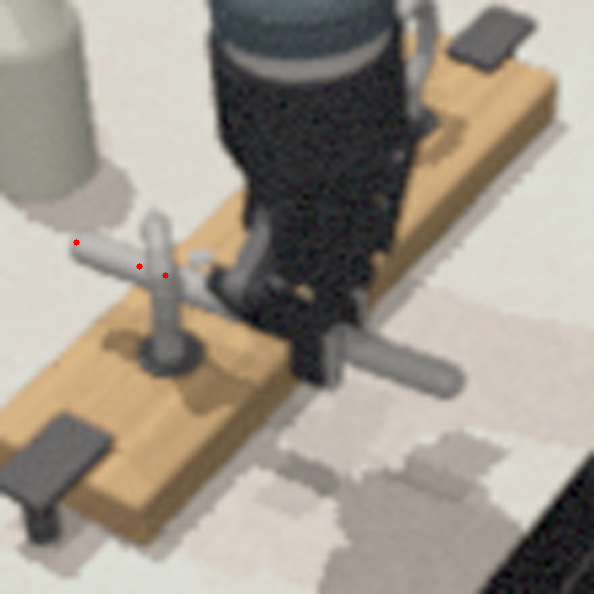

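View pics/top8z.png

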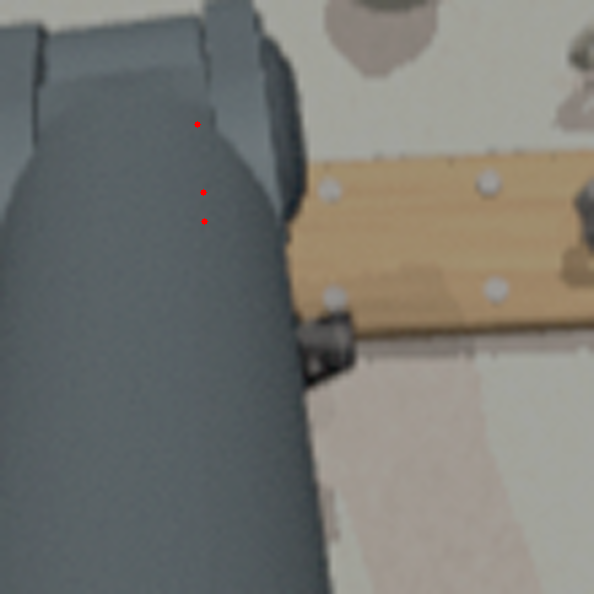

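Request:
servo_tool(motion=[[-10.5, -0.5, 0, 7], [-11.7, -0.8, 0, 8], [-7.5, -0.8, 0, 5], [-4, 0, 0, 3], [0, 0, 0, 0]])

```text
time_s: 11.28
position: [0.5316, 0.1114, 0.0646]
tcp_rot: [[-0.155, -0.987, -0.037], [-0.988, 0.155, -0.0], [0.006, 0.036, -0.999]]
contact_force: [-0.4, 0.8, -1.4]
opening: 0.0134
```

```bash
python3 st.py 9
```

```text
t 11.275 p [0.5316 0.1114 0.0646] yaw -98.92 z [-0.037  -0.0002 -0.9993] q [ -10.6502   24.0621   -6.1129  111.4604    2.6234   46.6689 -117.0381] F [-0.4476  0.7775 -1.3747] M [0.2081 0.1795 0.1619] op 0.013433933319490379
along 0.0852606878756151 miss tool mm [-0.3612 -0.     -1.2525] tip gap -0.04973931212438491 bar ang -8.929779993499398
```

View pics/side9z.png

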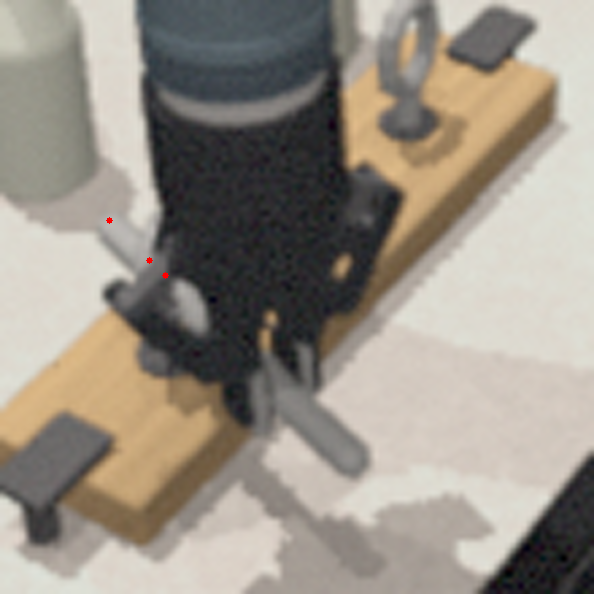

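Request:
servo_tool(motion=[[-7, -0.5, 0, 5], [-6, -0.4, 0, 4], [-3, 0, 0, 2], [0, 0, 0, 0]])

```text
time_s: 11.88
position: [0.5357, 0.1274, 0.0644]
tcp_rot: [[-0.342, -0.939, -0.038], [-0.939, 0.343, 0.002], [0.011, 0.036, -0.999]]
contact_force: [-0.3, 1.0, -2.1]
opening: 0.0137
```

```bash
python3 st.py
```

```text
t 11.875 p [0.5357 0.1274 0.0644] yaw -110.03 z [-0.0375  0.002  -0.9993] q [ -13.7487   24.6465   -4.1201  110.5164    1.3179   46.9178 -128.479 ] F [-0.2922  1.0135 -2.0842] M [0.3048 0.1171 0.312 ] op 0.013718667448974365
along 0.08514558651645675 miss tool mm [-0.3647 -0.     -1.3434] tip gap -0.04985441348354326 bar ang -20.048450875159546
```

Request:
servo_tool(motion=[[-4.5, -0.2, 0, 3], [0, 0, 0, 0]])

```text
time_s: 12.12
position: [0.5373, 0.1314, 0.0644]
tcp_rot: [[-0.39, -0.92, -0.038], [-0.921, 0.391, 0.002], [0.013, 0.036, -0.999]]
contact_force: [-0.7, 1.7, -0.9]
opening: 0.0142
```

```bash
python3 st.py
```

```text
t 12.125 p [0.5373 0.1314 0.0644] yaw -112.98 z [-0.0379  0.0025 -0.9993] q [ -14.5508   24.8523   -3.568   110.1921    0.9577   47.025  -131.4781] F [-0.6864  1.749  -0.9144] M [0.4786 0.063  0.2477] op 0.014180729298031183
along 0.08515505151600457 miss tool mm [-0.4127  0.     -1.3798] tip gap -0.04984494848399544 bar ang -23.010128578570903
```

Request:
servo_tool(motion=[[-4.5, -0.2, 0, 3], [0, 0, 0, 0]])

```text
time_s: 12.38
position: [0.5391, 0.1354, 0.0644]
tcp_rot: [[-0.437, -0.899, -0.038], [-0.9, 0.437, 0.003], [0.014, 0.035, -0.999]]
contact_force: [-1.0, 2.9, -1.0]
opening: 0.0141
```

```bash
python3 st.py 10
```

```text
t 12.375 p [0.5391 0.1354 0.0644] yaw -115.89 z [-0.0379  0.003  -0.9993] q [ -15.3274   25.0696   -3.0261  109.8458    0.6027   47.1307 -134.4107] F [-1.0139  2.8528 -0.9968] M [0.4471 0.1176 0.2408] op 0.01406022597655898
along 0.08516027324647034 miss tool mm [-0.3483 -0.     -1.3587] tip gap -0.04983972675352967 bar ang -25.915577306502428
```

View pics/side10z.png

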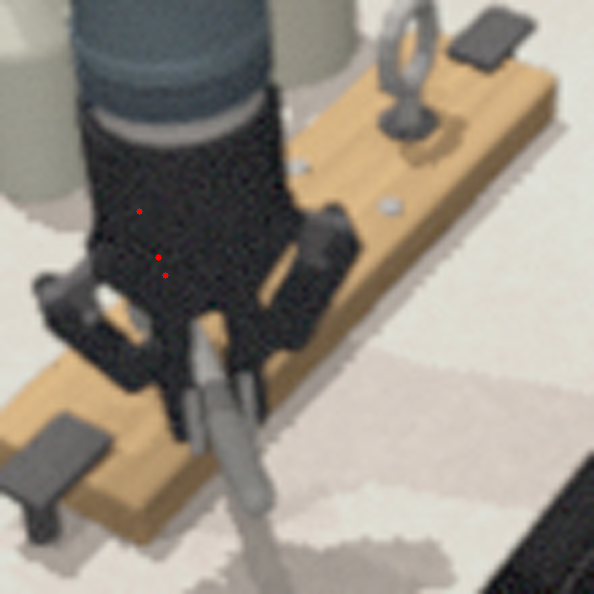

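Request:
servo_tool(motion=[[-4.5, -0.2, 0, 3], [0, 0, 0, 0]])

```text
time_s: 12.72
position: [0.5411, 0.1393, 0.0644]
tcp_rot: [[-0.482, -0.875, -0.038], [-0.876, 0.482, 0.004], [0.015, 0.035, -0.999]]
contact_force: [-0.4, 2.7, -2.9]
opening: 0.0143
```

```bash
python3 st.py
```

```text
t 12.725 p [0.5411 0.1393 0.0644] yaw -118.84 z [-0.0379  0.0035 -0.9993] q [ -16.0968   25.3018   -2.4665  109.4777    0.2425   47.2403 -137.3635] F [-0.364   2.7426 -2.948 ] M [0.554  0.114  0.3108] op 0.014289932644175976
along 0.08513947533457981 miss tool mm [-0.3868  0.     -1.3227] tip gap -0.049860524665420194 bar ang -28.865564877739402
```

Request:
servo_tool(motion=[[-4.5, -0.2, 0, 3], [0, 0, 0, 0]])

```text
time_s: 12.98
position: [0.5427, 0.1421, 0.0642]
tcp_rot: [[-0.524, -0.851, -0.039], [-0.851, 0.525, 0.002], [0.019, 0.035, -0.999]]
contact_force: [-0.3, 2.0, -1.1]
opening: 0.0138
```

```bash
python3 st.py
```

```text
t 12.975 p [0.5427 0.1421 0.0642] yaw -121.63 z [-0.0393  0.002  -0.9992] q [ -16.8455   25.55     -1.8749  109.1191   -0.0249   47.4408 -140.1803] F [-0.3128  2.019  -1.0996] M [0.4613 0.0776 0.5635] op 0.013786258261581872
along 0.0851094781033428 miss tool mm [-1.2823  0.     -1.5051] tip gap -0.049890521896657214 bar ang -31.664222564844703
```

Request:
servo_tool(motion=[[-4.5, -0.2, 0, 3], [0, 0, 0, 0]])

```text
time_s: 13.22
position: [0.5436, 0.1437, 0.0638]
tcp_rot: [[-0.562, -0.826, -0.042], [-0.827, 0.563, -0.002], [0.025, 0.034, -0.999]]
contact_force: [-1.5, 1.8, -1.9]
opening: 0.0138
```

```bash
python3 st.py
```

```text
t 13.225 p [0.5436 0.1437 0.0638] yaw -124.21 z [-0.0424 -0.0018 -0.9991] q [ -17.5621   25.7983   -1.2753  108.7956   -0.1753   47.7463 -142.8359] F [-1.4558  1.7566 -1.9107] M [0.4242 0.1182 1.0294] op 0.013781481502400732
along 0.08513021538654522 miss tool mm [-3.1624  0.     -1.9063] tip gap -0.04986978461345479 bar ang -34.259475338625826
```

Request:
servo_tool(motion=[[8, -0.5, 0, -7], [11, -0.8, 0, -8], [11.7, -0.8, 0, -8], [11.7, -0.8, 0, -8], [4, 0, 0, -3]])

```text
time_s: 13.85
position: [0.5328, 0.0946, 0.0642]
tcp_rot: [[0.006, -0.999, -0.037], [-1.0, -0.006, -0.0], [-0.0, 0.037, -0.999]]
contact_force: [-0.2, 1.0, -3.3]
opening: 0.014
```

```bash
python3 st.py
```

```text
t 13.85 p [0.5328 0.0946 0.0642] yaw -89.63 z [-0.0369 -0.     -0.9993] q [  -7.5333   24.0064   -7.7468  111.672     3.591    46.6184 -106.817 ] F [-0.15    1.0119 -3.2842] M [0.0285 0.0032 0.0173] op 0.013955226215699489
along 0.08310191162351119 miss tool mm [-3.3436  0.     -1.5408] tip gap -0.05189808837648882 bar ang 0.37113273270186115
```

Request:
servo_tool(motion=[[3, -0.5, 0, -3], [3, -0.3, 0, -3], [0, 0, 0, 0], [0, 0, 0, 0]])

```text
time_s: 14.35
position: [0.5346, 0.0851, 0.0639]
tcp_rot: [[0.105, -0.994, -0.035], [-0.995, -0.105, 0.002], [-0.005, 0.035, -0.999]]
contact_force: [-0.4, 0.8, -2.8]
opening: 0.0142
```

```bash
python3 st.py 11
```

```text
t 14.35 p [0.5346 0.0851 0.0639] yaw -84.0 z [-0.0349  0.0018 -0.9994] q [  -5.6318   24.0618   -8.7389  111.6938    4.1042   46.4892 -100.5527] F [-0.3535  0.7531 -2.7791] M [0.321  0.1634 0.103 ] op 0.0141728356342019
along 0.08220046685997408 miss tool mm [-4.8759  0.     -1.6436] tip gap -0.05279953314002593 bar ang 6.012145667940851
```

View pics/side11z.png

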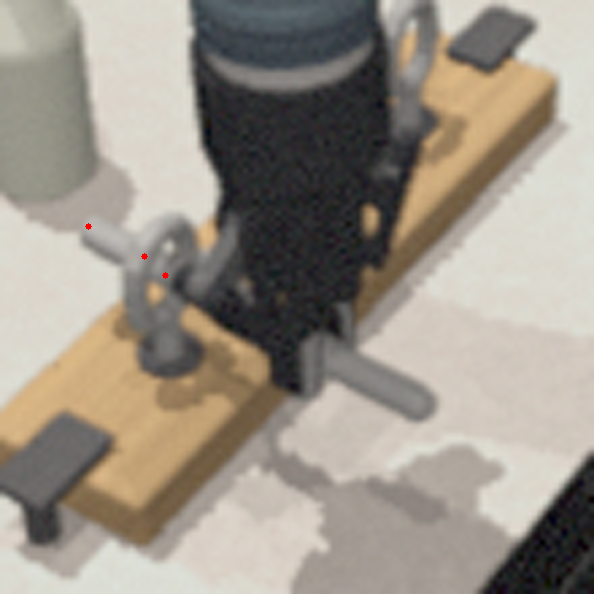

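Request:
servo_tool(motion=[[-3, 0, 0, -2], [-2, 0, 0, -2], [0, 0, 0, 0]])

```text
time_s: 14.82
position: [0.5347, 0.0883, 0.064]
tcp_rot: [[0.176, -0.984, -0.034], [-0.984, -0.176, -0.001], [-0.005, 0.034, -0.999]]
contact_force: [-0.4, -0.6, -2.7]
opening: 0.0138
```

```bash
python3 st.py
```

```text
t 14.825 p [0.5347 0.0883 0.064 ] yaw -79.85 z [-0.0341 -0.0008 -0.9994] q [ -5.3444  24.1456  -9.5671 111.6033   4.7732  46.5573 -97.3434] F [-0.4218 -0.5667 -2.6896] M [-0.1233  0.0795 -0.0157] op 0.01383830831971831
along 0.08175509782290513 miss tool mm [ 4.2682  0.     -1.5343] tip gap -0.05324490217709488 bar ang 10.158507057004215
```

Request:
servo_tool(motion=[[2, 0, 0, 0], [1, 0, 0, 0], [0, 0, 0, 0]])

```text
time_s: 15.2
position: [0.5353, 0.0854, 0.064]
tcp_rot: [[0.176, -0.984, -0.034], [-0.984, -0.176, -0.0], [-0.006, 0.033, -0.999]]
contact_force: [-0.5, 0.2, -2.4]
opening: 0.0142
```

```bash
python3 st.py
```

```text
t 15.2 p [0.5353 0.0854 0.064 ] yaw -79.84 z [-0.0338 -0.0004 -0.9994] q [ -5.0643  24.1489  -9.5213 111.5921   4.7377  46.544  -96.9855] F [-0.4839  0.1879 -2.3835] M [ 0.0346  0.0984 -0.0287] op 0.014156412226095575
along 0.08162657384853292 miss tool mm [ 1.3123 -0.     -1.4739] tip gap -0.05337342615146709 bar ang 10.16879332262661
```

Request:
servo_tool(motion=[[0.5, 7, 0, 0], [0.3, 9, 0, 0], [0, 9, 0, 0], [0, 5, 0, 0], [0, 0, 0, 0]])

```text
time_s: 15.82
position: [0.5027, 0.0789, 0.0649]
tcp_rot: [[0.177, -0.984, -0.035], [-0.984, -0.177, -0.001], [-0.006, 0.035, -0.999]]
contact_force: [0.5, 0.4, -2.8]
opening: 0.014
```

```bash
python3 st.py
```

```text
t 15.825 p [0.5027 0.0789 0.0649] yaw -79.82 z [-0.0351 -0.0005 -0.9994] q [ -4.6492  21.1789  -9.883  116.001    4.3764  45.1525 -96.8903] F [ 0.4887  0.3907 -2.811 ] M [-0.0355  0.0604 -0.0273] op 0.013958614883863253
along 0.11486742882444942 miss tool mm [ 0.7912  0.     -1.7628] tip gap -0.02013257117555059 bar ang 10.195181755523747
```

Request:
servo_tool(motion=[[0.3, 8, 0, 0], [0.2, 10, 0, 0], [0, 12, 0, 0], [0, 14, 0, 0], [0, 6, 0, 0]])

```text
time_s: 16.45
position: [0.4504, 0.0691, 0.0668]
tcp_rot: [[0.177, -0.984, -0.035], [-0.984, -0.177, -0.001], [-0.006, 0.035, -0.999]]
contact_force: [0.2, -1.1, -2.6]
opening: 0.0138
```

Request:
servo_tool(motion=[[0, 0, -15, 0], [0, 0, -30, 0], [0, 0, -30, 0], [0, 0, -15, 0]])

```text
time_s: 16.95
position: [0.4535, 0.0692, 0.1612]
tcp_rot: [[0.177, -0.984, -0.034], [-0.984, -0.177, -0.0], [-0.006, 0.034, -0.999]]
contact_force: [-0.1, -0.1, -2.5]
opening: 0.0139
```

```bash
python3 st.py 12
```

```text
t 16.95 p [0.4535 0.0692 0.1612] yaw -79.79 z [-0.0343 -0.0002 -0.9994] q [ -3.1002   7.7493 -11.0527 119.0359   1.2367  55.276  -94.5891] F [-0.1473 -0.1435 -2.5417] M [-0.0631  0.0105  0.0007] op 0.01385998372005736
along 0.1683006529022324 miss tool mm [ 0.5061  0.     92.8715] tip gap 0.033300652902232386 bar ang 10.217297748335
```

View pics/side12z.png

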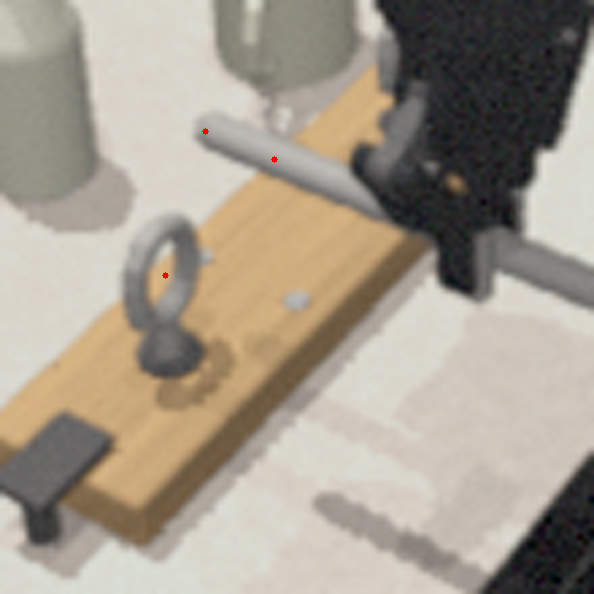

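View pics/top12z.png

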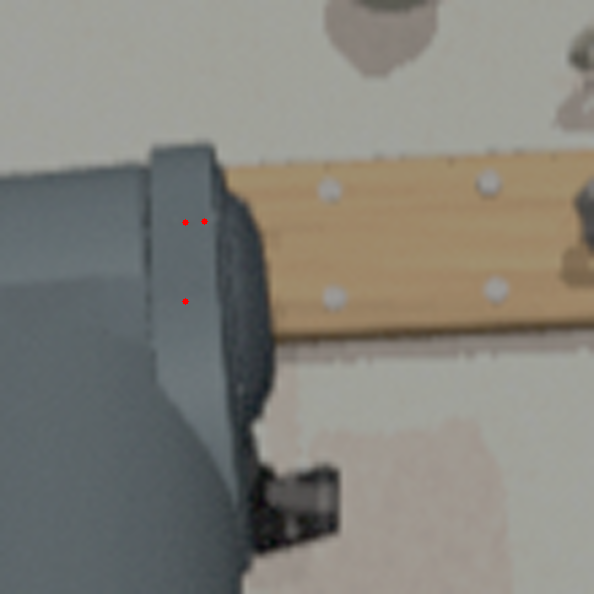

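```bash
python3 -c "
from h import *
S=load('side12');e=np.array([.6165,.0985,.08])
for a in(0,5,10,15,-5):
    th=np.radians(101.4+a);d=np.array([np.cos(th),np.sin(th),0])
    for sg in(1,-1):
        p=proj(S,e+sg*.024*d); print(a,sg,(p+.5-[180,150])*5.4)
for r in plan([.4454,-.3655,.16],-82.85,9)[::8]: print(r)"
```

```text
0 1 [131.4072 307.0275]
0 -1 [199.0194 244.8561]
5 1 [135.3582 308.7082]
5 -1 [195.1436 243.2828]
10 1 [139.5509 310.1338]
10 -1 [191.054  241.9525]
15 1 [143.9522 311.2924]
15 -1 [186.7806 240.8742]
-5 1 [127.729  305.1058]
-5 -1 [202.6526 246.6615]
[47.4, 9.5, 0.2, np.float64(0.3)]
[47.8, 7.2, 0.2, np.float64(0.3)]
```

Request:
servo_tool(motion=[[35, -5, 0, 0.5], [48, -6, 0, 0.5], [48, -6, 0, 0.5], [48, -6, 0, 0.5], [48, -6, 0, 0]])

```text
time_s: 17.68
position: [0.5182, -0.1488, 0.1534]
tcp_rot: [[0.156, -0.987, -0.04], [-0.988, -0.156, 0.003], [-0.009, 0.04, -0.999]]
contact_force: [0.6, -0.2, -3.2]
opening: 0.014
```

```bash
python3 -c "
from h import *
show()
for r in plan([.4454,-.3655,.15],-82.85,4): print(r)"
```

```text
t 17.675 p [ 0.5182 -0.1488  0.1534] yaw -81.03 z [-0.0405  0.0026 -0.9992] q [ 12.2686  16.4235  -0.9525 109.1999   0.6921  56.6843 -70.0586] F [ 0.6277 -0.2449 -3.2134] M [-0.0066 -0.0695  0.0862] op 0.014042841087670037
[50.7, 26.4, 1.4, np.float64(0.5)]
[50.9, 26.0, 1.4, np.float64(0.5)]
[51.1, 25.6, 1.4, np.float64(0.5)]
[51.3, 25.2, 1.4, np.float64(0.5)]
```

Request:
servo_tool(motion=[[45, 24, 0, 0.5], [50, 26, 0, 0.5], [50, 26, 0, 0.5], [28, 14, 0, 0.5], [0, 0, 0, 0]])

```text
time_s: 18.3
position: [0.4478, -0.3429, 0.1481]
tcp_rot: [[0.114, -0.992, -0.05], [-0.993, -0.114, 0.003], [-0.009, 0.05, -0.999]]
contact_force: [-0.5, 0.6, -3.6]
opening: 0.0142
```

```bash
python3 -c "
from look import *
show()
look('13')
im=load('side13')['image'][70:240,290:460,::-1]
cv2.imwrite('pics/c13.png',cv2.resize(np.clip(255*(im/255.)**.6,0,255).astype(np.uint8),(590,590),interpolation=cv2.INTER_CUBIC))
for r in plan([.4454,-.3655,.12],-82.85,2): print(r)"
```

```text
t 18.3 p [ 0.4478 -0.3429  0.1481] yaw -83.48 z [-0.0503  0.0034 -0.9987] q [ 27.3746  19.3283   6.0101 106.2155  -0.6862  57.0804 -49.9887] F [-0.5308  0.575  -3.6241] M [-0.0381  0.0523  0.0168] op 0.014163900762395916
[13.1, 3.1, 14.0, np.float64(-0.1)]
[13.1, 3.2, 14.0, np.float64(-0.1)]
```

View pics/top13z.png

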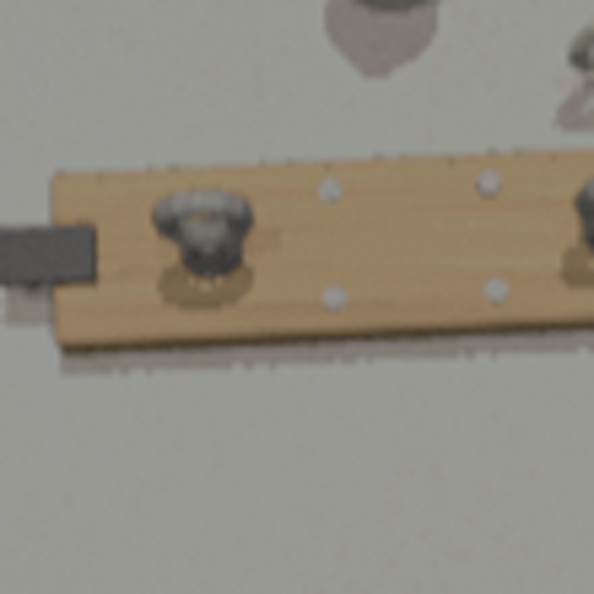

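View pics/side13z.png

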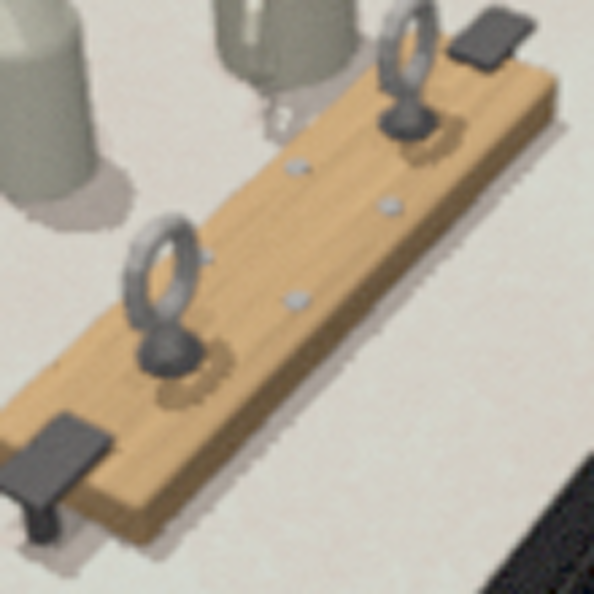

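View pics/c13.png

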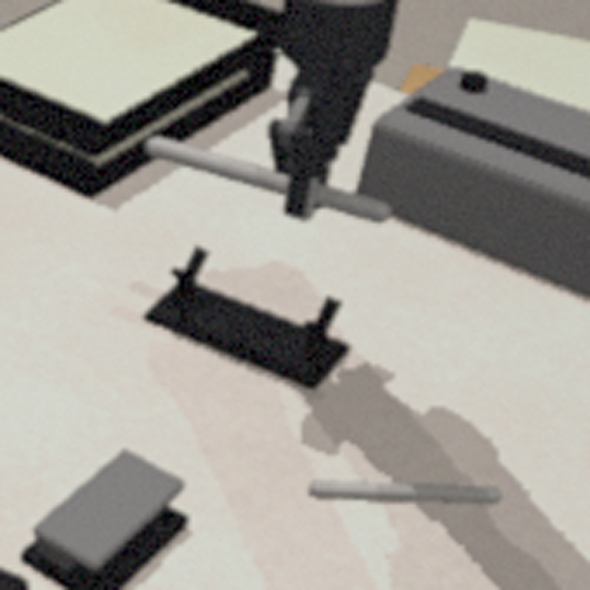

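Request:
servo_tool(motion=[[7, 2, 10, 0], [7, 1, 10, 0], [2, 0, 5, 0], [0, 0, 0, 0], [0, 0, 0, 0]])

```text
time_s: 19.02
position: [0.45, -0.3498, 0.1193]
tcp_rot: [[0.129, -0.99, -0.051], [-0.992, -0.129, 0.01], [-0.016, 0.049, -0.999]]
contact_force: [0.4, 0.7, -3.0]
opening: 0.014
```

```bash
python3 -c "
from h import *
show()
st=arm.state();R=st['tcp_rot'];g=st['position']-R[:,2]*.0173;d=-R[:,1]
for n,u,v in(('top',330,150),('side',300,80)):
    S=snap(n,n+'14');im=S['image'][v:v+150,u:u+150,::-1];im=cv2.resize(np.clip(255*(im/255.)**.6,0,255).astype(np.uint8),(600,600),interpolation=cv2.INTER_CUBIC)
    for x in(-.065,.1,.135):
        p=proj(S,g+d*x);cv2.circle(im,(int((p[0]+.5-u)*4),int((p[1]+.5-v)*4)),2,(0,0,255),-1)
    cv2.imwrite(f'pics/{n}14z.png',im)
for r in plan([.4454,-.3655,.05],-82.85,2): print(r)"
```

```text
t 19.025 p [ 0.45   -0.3498  0.1193] yaw -82.6 z [-0.0511  0.0096 -0.9986] q [ 28.2553  22.1502   5.7636 106.2752  -1.2359  54.4259 -48.1881] F [ 0.3818  0.7464 -3.0106] M [-0.0349  0.0179  0.0016] op 0.014045190357080706
[8.0, 1.6, 34.8, np.float64(0.1)]
[8.0, 1.6, 34.8, np.float64(0.1)]
```

View pics/top14z.png

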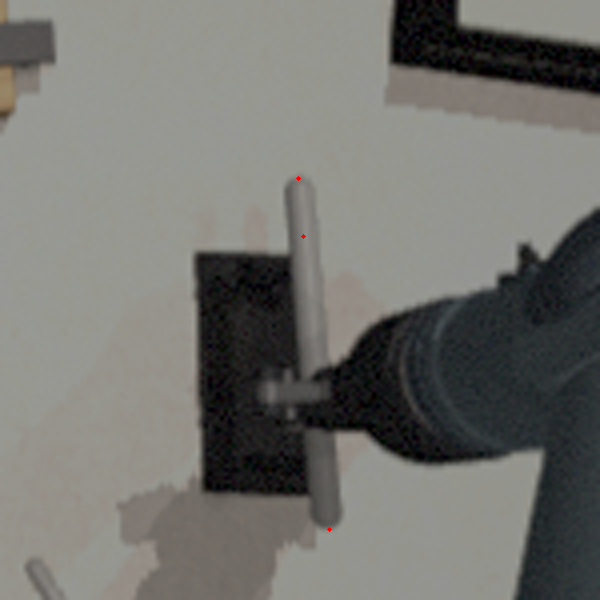

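View pics/side14z.png

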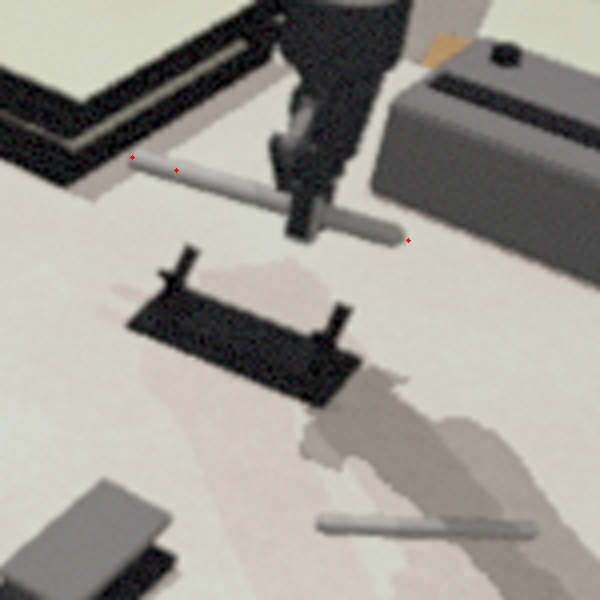

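Request:
servo_tool(motion=[[7, 2, 18, 0], [5, 1, 20, 0], [1, 0, 14, 0], [0, 0, 5, 0], [0, 0, 0, 0]])

```text
time_s: 19.75
position: [0.4454, -0.3641, 0.059]
tcp_rot: [[0.128, -0.99, -0.05], [-0.992, -0.129, 0.009], [-0.015, 0.049, -0.999]]
contact_force: [0.9, 0.2, -2.3]
opening: 0.0144
```

```bash
python3 -c "
from h import *
show()
for r in plan([.4445,-.3655,.034],-82.7,1): print(r)"
```

```text
t 19.75 p [ 0.4454 -0.3641  0.059 ] yaw -82.63 z [-0.0505  0.0086 -0.9987] q [ 29.7632  27.4736   5.7144 107.2162  -1.8576  48.0983 -46.436 ] F [ 0.8554  0.1751 -2.3185] M [ 0.0157 -0.0281 -0.0526] op 0.014412971939957919
[1.6, -0.2, 25.0, np.float64(0.1)]
```

Request:
servo_tool(motion=[[1, 0, 8, 0], [0.5, 0, 8, 0], [0, 0, 5, 0], [0, 0, 0, 0]])

```text
time_s: 20.25
position: [0.4457, -0.3658, 0.0378]
tcp_rot: [[0.129, -0.99, -0.048], [-0.992, -0.13, 0.007], [-0.014, 0.047, -0.999]]
contact_force: [-1.2, 0.8, -3.9]
opening: 0.0136
```

```bash
python3 -c "
from h import *
show()
for r in plan([.4445,-.3655,.029],-82.7,1): print(r)"
```

```text
t 20.25 p [ 0.4457 -0.3658  0.0378] yaw -82.59 z [-0.0483  0.0074 -0.9988] q [ 30.0348  29.3749   5.55   107.5051  -2.0716  45.7677 -46.1555] F [-1.2098  0.7996 -3.9005] M [-0.0937  0.0584  0.0104] op 0.013637991122528191
[-0.3, 0.7, 8.8, np.float64(0.1)]
```

Request:
servo_tool(motion=[[0, 1, 4, 0], [0, 0, 3, 0], [0, 0, 0, 0]])

```text
time_s: 20.62
position: [0.4449, -0.3665, 0.0313]
tcp_rot: [[0.129, -0.991, -0.047], [-0.992, -0.129, 0.006], [-0.012, 0.046, -0.999]]
contact_force: [-0.0, 0.5, -1.2]
opening: 0.0139
```

```bash
python3 -c "
from h import *
show()"
```

```text
t 20.625 p [ 0.4449 -0.3665  0.0313] yaw -82.59 z [-0.0468  0.0063 -0.9989] q [ 30.1606  29.8947   5.5137 107.6949  -2.1282  44.9528 -46.032 ] F [-0.0499  0.5172 -1.1633] M [ 0.1575 -0.0357  0.0139] op 0.013906088210908073
```

Request:
servo_tool(motion=[[0, 0, 3, 0], [0, 0, 1.5, 0], [0, 0, 0, 0]])

```text
time_s: 21.0
position: [0.4449, -0.3668, 0.0294]
tcp_rot: [[0.129, -0.991, -0.047], [-0.992, -0.129, 0.007], [-0.013, 0.045, -0.999]]
contact_force: [-1.5, 1.2, 0.8]
opening: 0.0147
```

```bash
python3 -c "
from h import *
show()
for n,u,v in(('top',330,170),('side',320,100)):
    S=snap(n,n+'15');im=S['image'][v:v+120,u:u+120,::-1];im=cv2.resize(np.clip(255*(im/255.)**.6,0,255).astype(np.uint8),(600,600),interpolation=cv2.INTER_CUBIC)
    cv2.imwrite(f'pics/{n}15z.png',im)"
```

```text
t 21.0 p [ 0.4449 -0.3668  0.0294] yaw -82.61 z [-0.0467  0.0069 -0.9989] q [ 30.2187  30.0857   5.4888 107.6882  -2.1812  44.7789 -45.984 ] F [-1.4611  1.2132  0.8186] M [0.2422 0.0808 0.0515] op 0.014725759730683234
```

View pics/side15z.png

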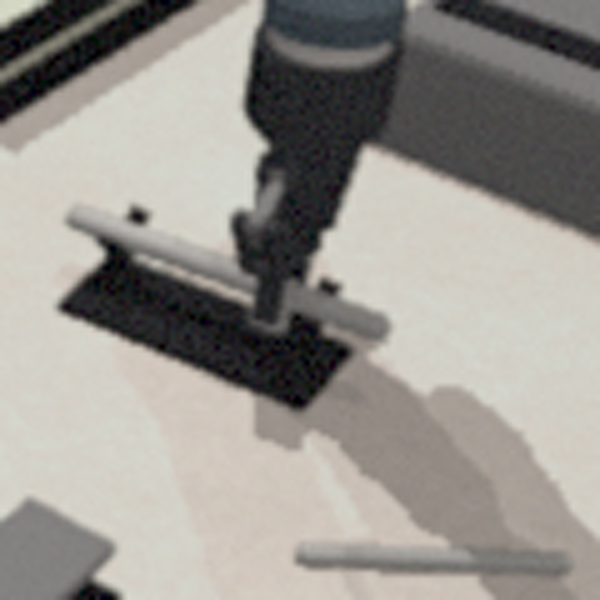

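Request:
servo_tool(motion=[[0, 0, 2.5, 0], [0, 0, 1, 0], [0, 0, 0, 0]])

```text
time_s: 21.48
position: [0.4449, -0.3668, 0.0293]
tcp_rot: [[0.128, -0.991, -0.047], [-0.992, -0.129, 0.008], [-0.014, 0.046, -0.999]]
contact_force: [-1.6, 1.3, 0.0]
opening: 0.0142
```

Request:
servo_tool(motion=[[0, 0, 0, 0], [0, 0, 0, 0], [0, 0, 0, 0], [0, 0, 0, 0], [0, 0, 0, 0]], grip=0)

```text
time_s: 22.1
position: [0.4468, -0.3676, 0.0288]
tcp_rot: [[0.129, -0.991, -0.044], [-0.992, -0.129, 0.006], [-0.011, 0.043, -0.999]]
contact_force: [-0.2, 1.3, -0.8]
opening: 0.0851
```

```bash
python3 -c "
from h import *
show()"
```

```text
t 22.1 p [ 0.4468 -0.3676  0.0288] yaw -82.61 z [-0.0442  0.0058 -0.999 ] q [ 30.2358  30.2294   5.4546 107.5248  -2.2278  44.6468 -45.973 ] F [-0.2264  1.2514 -0.8147] M [-0.0149 -0.0612 -0.0367] op 0.08507865157028395
```

Request:
servo_tool(motion=[[0, 0, -8, 0], [0, 0, -20, 0], [0, 0, -35, 0], [0, 0, -40, 0], [0, 0, -20, 0]])

```text
time_s: 22.72
position: [0.4511, -0.3675, 0.155]
tcp_rot: [[0.128, -0.991, -0.047], [-0.992, -0.129, 0.008], [-0.014, 0.046, -0.999]]
contact_force: [-0.2, -0.3, 0.4]
opening: 0.0853
```

Request:
servo_tool(motion=[[20, 5, -10, 0], [30, 5, 0, 0], [30, 5, 0, 0], [15, 0, 0, 0], [0, 0, 0, 0]])

```text
time_s: 23.35
position: [0.4521, -0.4662, 0.1714]
tcp_rot: [[0.131, -0.991, -0.039], [-0.991, -0.131, 0.004], [-0.009, 0.038, -0.999]]
contact_force: [0.0, 0.4, 0.1]
opening: 0.0853
```

```bash
python3 -c "
from h import *
show()
for n,u,v in(('top',330,170),('side',320,100)):
    S=snap(n,n+'16');cv2.imwrite('pics/full'+n+'.png',np.clip(255*(S['image'][:,:,::-1]/255.)**.6,0,255).astype(np.uint8));im=S['image'][v:v+120,u:u+120,::-1];im=cv2.resize(np.clip(255*(im/255.)**.6,0,255).astype(np.uint8),(600,600),interpolation=cv2.INTER_CUBIC)
    cv2.imwrite(f'pics/{n}16z.png',im)"
```

```text
t 23.35 p [ 0.4521 -0.4662  0.1714] yaw -82.46 z [-0.0393  0.0037 -0.9992] q [ 35.3034  26.1125   8.1627  93.5219  -2.4933  62.4171 -38.566 ] F [0.0311 0.3653 0.135 ] M [ 0.0417 -0.0035  0.02  ] op 0.08529441400807639
```

View pics/side16z.png

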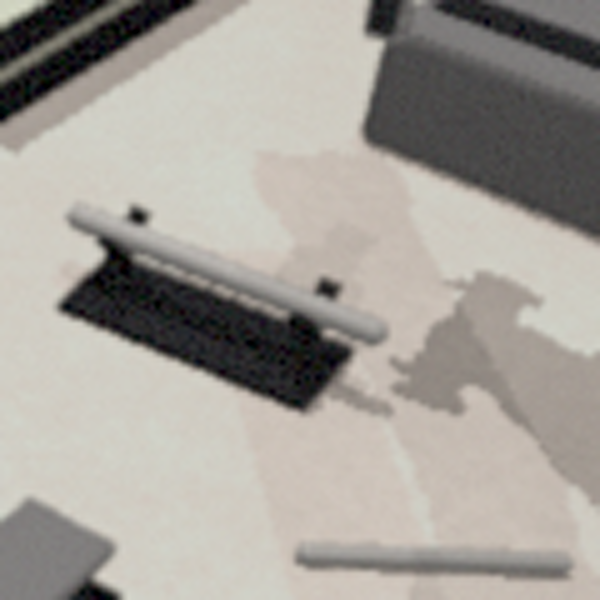

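View pics/top16z.png

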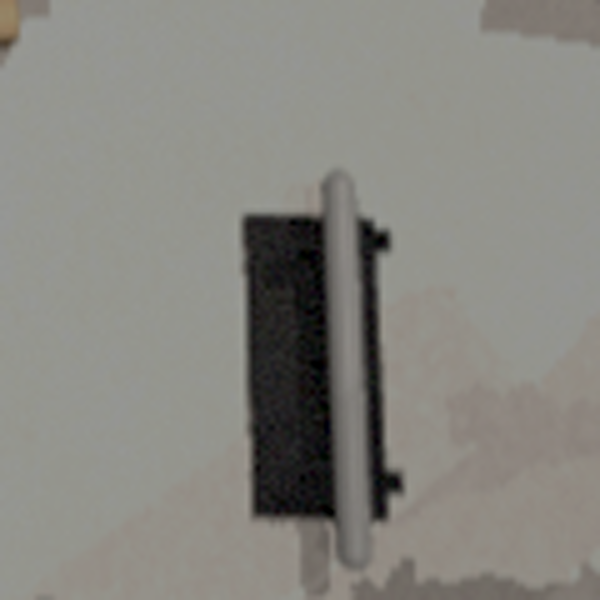

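View pics/fulltop.png

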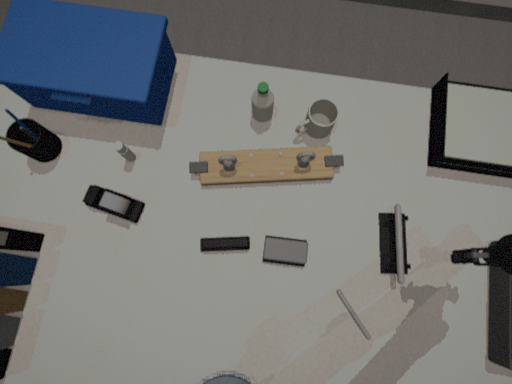

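```bash
python3 -c "
from h import *
S=load('top16');s=load('side16')
im=S['image'][140:195,180:350,::-1];a=cv2.resize(np.clip(255*(im/255.)**.6,0,255).astype(np.uint8),None,fx=4.5,fy=4.5,interpolation=cv2.INTER_CUBIC)
cv2.imwrite('pics/eyes.png',a)
for n in('top','side'):
    d=np.abs(load(n+'16')['image'].astype(int)-load(n+'0')['image']).max(2);m=(d>40).astype(np.uint8)
    c,l,st,ce=cv2.connectedComponentsWithStats(m)
    print(n,[(st[i].tolist()) for i in range(1,c) if st[i,4]>12])
"
```

```text
top [[218, 159, 5, 5, 18], [233, 158, 4, 6, 16], [500, 234, 12, 7, 54], [450, 247, 40, 19, 574], [401, 282, 39, 35, 402]]
side [[392, 0, 49, 108, 2726], [492, 18, 20, 77, 867], [398, 155, 56, 64, 1413], [452, 163, 5, 13, 19], [491, 164, 21, 33, 477], [204, 189, 5, 9, 21], [209, 190, 8, 15, 56], [202, 196, 11, 16, 93], [218, 213, 5, 7, 20], [504, 214, 8, 11, 50], [209, 221, 6, 5, 24], [476, 221, 27, 68, 434], [217, 223, 5, 3, 13], [475, 236, 8, 6, 13]]
```

View pics/eyes.png

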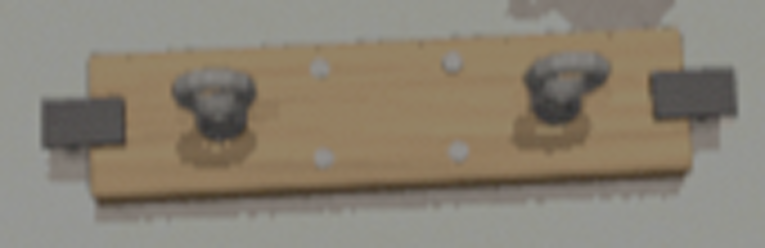

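```bash
python3 -c "
from h import *
print(arm.job_done())"
```

```text
the job is handed in; nothing more can be done
None
```

I tightened the left (loose) eye with the steel bar until it hit its stop, then drew the bar out and laid it back in both V supports of the cradle. The job was handed in at about 23.5 s of the 61 s allowed.

- **Stop reached:** the turning moment at the wrist rose from about 0.2 N m while the eye turned to about 1.0 N m at the end.
- **Eye in line:** both cameras show the loop in line with the rail, like the set eye. The side-view loop edges agree with 0 degrees askew to within about 5 degrees.
- **Bar back in place:** the bar's ends are within about 1 pixel of where they started in the top view.
- **Nothing else moved:** comparing pictures from before and after shows only the eye, the arm and shadows changed. The gripper is open, clear and reads no contact force.

- **Gripper tilt:** it built up about 3 degrees of tilt during the fast moves, so the bar was set down slightly nose-low and pressed gently into both supports before release.
- **Off path:** one move on the way back strayed about 70 mm because of a sign slip. The bar stayed well above the set eye and touched nothing.

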